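# Gauge the analyser's thumb screws and hand over the good ones

### The job

Turn the carousel until its bin stands at the single-tab loading mark. Then work along the rack from the end nearest the robot, one screw at a time: set it in the gauge nut with its wing along the start line and turn it about 80 degrees clockwise, or until it has clearly dragged the nut round; a screw that turns freely goes into the carousel's bin, one that drags the nut goes into the steel tray, before you take the next. When all are sorted, turn the carousel on to the double-tab hand-over mark with the good screws in the bin, and disturb nothing else.

Things in the scene. Friction and masses are not known exactly. Their poses are not given: they have to be found in the camera images.
- screw_1_mid (a point): black wing thumb screw (absent in some starts); point at its centre, half-way up its 47 mm; z from tip to head, x along the wing. Along z from this point (mm): shank 10 dia from -23.5 to -1.5, flange 30 dia to +3.5, wing 30 (x) x 10 (y) to +23.5. 35 g. A steel cross pin 4 mm thick lies along x with its underside at the tip: 16 long on good screws, 24 on faulty ones, hidden under the flange
- screw_2_mid (a point): thumb screw like screw_1 (good or faulty). At the start the screws stand wing up in slots of a fixed white rack (213 x 50 x 30 mm), flange on its top, centres 31.5 mm above the table: one row of five slots, 42 mm apart, running away from the robot, wings along the row. Screws 1, 2, 3 fill the three slots nearest the robot in any order, then comes 4, then 5
- screw_3_mid (a point): thumb screw like screw_1 (good or faulty, may be absent), centre point and axes alike
- screw_4_mid (a point): thumb screw like screw_1 (good or faulty, may be absent), centre point and axes alike
- screw_5_mid (a point): thumb screw like screw_1 (good or faulty, may be absent), centre point and axes alike
- gauge_top (a point): centre of the top of the brass hex gauge nut (46 over flats), 50 mm above the table, on a fixed grey disc 100 dia x 18 high. z up, x along the start line (the two broad white marks; thin marks lie 80 degrees clockwise of it). Wing along that line (within 10 degrees, either way round), any screw sinks in until its tip is 16 mm below this point: the cross pin rests on the thread's start.
- gauge: the gauge's base, origin under its centre, axes as gauge_top. Turned clockwise from above, a good screw may sink 5 mm more between 25 and 80 degrees, and meets a stop near 90. A faulty one catches the nut at 15 to 35 degrees and drags it. The thread carries from below only: turning at constant height is fine, and a screw can be turned back and lifted straight out
- nut (a joint): gauge nut angle (rad): 0 at rest, clockwise negative, range -1.5 to 1.5; a spring of 0.15 N m/rad with 0.015 N m of friction brings it back to within 0.12. Oiled, slippery. It stays within about 0.2 while a good screw turns, follows a faulty one. A red pointer on the nut shows it
- carousel (a joint): angle of the free-turning carousel (rad), counter-clockwise from above positive: 0 when the bin faces the single white tab (loading mark), 1.571 when the bin faces the pair of white tabs (hand-over mark). Range -2.6 to 2.6, friction 0.06 N m, stays where left
- carousel_hub (a point): centre of the carousel on its axis, 23 mm above the table (top of the disc, 240 dia). On the fixed base (250 dia): x and y axes of the base; the single tab stands 131 mm from the axis at -x, the pair at -y; tabs 30 mm high
- bin (a point): centre of the inner floor of the grey open bin on the carousel, 27 mm above the table, 60 mm from the axis. Turns with the carousel: x is radial, pointing to the axis, y tangential. Bin 85 (x) x 110 (y) mm outside, walls 4 mm, rising 30 mm above this floor
- tray_in (a point): centre of the inner floor (3 mm above the table) of the loose steel reject tray, 110 (x) x 120 (y) x 30 high, walls 3 mm, 0.35 kg
- post_1 (a point): centre of the top of an upright steel push post on the carousel's rim, at +y of the hub when the carousel reads 0; 12 dia, 100 mm from the axis, top 62 mm above the table, disc top at 23 mm
- post_2 (a point): centre of the top of an upright steel push post on the carousel's rim, at -y of the hub when the carousel reads 0; 12 dia, 100 mm from the axis, top 62 mm above the table, disc top at 23 mm
- post_3 (a point): centre of the top of an upright steel push post on the carousel's rim, opposite the bin; 12 dia, 100 mm from the axis, top 62 mm above the table, disc top at 23 mm
- bottle_1: bystander: white reagent bottle, 60 dia x 150 high; origin under its centre
- bottle_2: bystander: white reagent bottle, 60 dia x 150 high; origin under its centre
- marker: bystander: lying marker pen, 14 dia x 125; origin under its centre
- spanner: bystander: lying spanner, 140 long; origin under its centre
- mouse: bystander: black computer mouse, 100 x 58 x 30; origin under its centre
- jar: bystander: small jar, 52 dia x 60 high; origin under its centre
- beaker: bystander: white plastic cup, 60 dia x 70 high; origin under its centre
Not all that is in view belongs to the job. Leave any pink or red look-alike of the part that bears screw_2_mid alone.

How it is judged:
By the outcome, as a careful person would: the job done as asked, in the order asked, and still so for the second after the job is handed in, with the robot touching nothing.
Of screw_4, screw_5 only 1 to 2 are there at a start; the rules pass over those that are not, and their reading is None.
At some moment in a run one of tray may be knocked a few centimetres aside while the robot is not near it.
It also fails if it takes over 210 s, if anything falls off the work surface, if the arm or the gripper's body presses on something with over 40 N, if the wrist force passes 120 N, or if a joint passes its speed limit or range.

### The arm

A 6-joint arm with a two-finger parallel gripper is mounted at the origin on the work surface. World frame = base frame: x ahead of the robot, y to its left, z up, the work surface at z = 0. Lengths are in m, angles in degrees, forces in N, time in s.
With the tool pointing down it reaches from about 0.25 to 0.725 m from the base axis. Payload 9.7 kg.
Tool frame: the origin (TCP) lies at the very end of the fingers, on their centre line; the grasp point (between the pads) lies grasp_offset behind it (grasp_offset is the distance from the TCP to the grasp point, in m); z points along the fingers, y is the line along which they close (so a half turn about z gives the same grasp; the last joint's range is limited). The gripper opens to 85 mm and grips with 20 to 120 N. Pads are 22 mm wide; open, the fingers measure 114 mm over their backs; the gripper's body (76 mm by 85 mm) begins 54 mm behind the grasp point. The pads swing forward as they close: fully open they stand 13 mm farther back than shut.
Start: joints at [76.203, 4.979, 10.078, 95.1, 0, 90], TCP at [0.131, 0.534, 0.231] pointing down, gripper open.
Joint ranges: [-179.16, 179.16], [-48.56, 103.87], [-65.8, 70.77], [-126.05, 130.52], [-82.76, 87.17], [-180, 180]. Speed limits (degrees/s): [127.2, 127.2, 147.25, 180, 180, 180].

### API

Orientations are given as [roll, pitch, yaw] about the fixed x, y, z axes, in that order (R = Rz(yaw) Ry(pitch) Rx(roll)).
In Python, from workcell import get_obs, camera, calibration, job_done, recognise, cut_out, mark_of, grasp_offset gives the robot as it stands.
- The arm moves only by the tool servo_tool, never from a script. Its argument "moves" is a list of rows, each a list of 3 entries, a list of its own where there are three numbers: the turn, a rotation vector about the tool's x, y, z in degrees, then the shift along the tool's x, y, z in m, then the opening in per cent of the stroke, from 0 (shut) to 100 (fully open). In form: [[[ax, ay, az], [x, y, z], claw], ...]. A call has 1 to 12 rows; each row shifts and turns the commanded pose from where the row before left it, along the tool's axes as they then stand; what a row does not reach is not made up. A row lasts 1/10 s, in which the tool goes at most 50 mm and 8.59 degrees, less where a joint would pass 70% of its speed; a pose out of reach is approached as far as the arm can. A call is refused whole if a number of a shift passes 0.05 or a number of a turn 8.59, either way. A call with a gripper value outside its range is refused whole. The fingers move at their own pace and stop on an object; "force" is the grip in N (left out, the last holds). Time passes only in rows, so rows that do not move let the fingers close. It gives the time, the measured TCP pose, the force, the opening and the grip force at its end, in the units of the state.
- get_obs(): the state, without advancing time (a new reading comes with each control period).
- camera(name): name is "scene" or "top" or "wrist"; returns (picture, depth): 420x560x3 uint8, red, green, blue; 420x560 float32, m along the optical axis (not along the pixel's ray), 0 where there is no reading.
- calibration(name): a dict with "camera_matrix" (3x3 intrinsics, pixels), "R" (3x3) and "t" (3): a world point X has camera coordinates R X + t. Camera axes: x right, y down, z forward; pixel columns grow to the right and rows downward; lengths in m; the calibration is good to about 2 mm. A picture is of the moment at which its call begins: read the wrist's pose just before it. calibration takes no time and is no camera call; for the wrist camera it gives the pose at the moment of the call.
- job_done(): hands the job in; it is judged then, once.
Trained networks look in the newest picture that a camera, given by its name, has taken for a name from the list of things; names that differ only in an ending like _2 or _b are one class to them, and where a whole thing is asked for, a point or a joint stands for the part that bears it (a point fixed in the world has none). Each returns a list of dicts, best first, with "score" (0 to 1); they miss things now and then, are a little off and sometimes report something else, mostly with a low value. They report only what shows in the picture. A call takes as long as a camera call. They do not tell look-alikes from the thing itself.
- recognise(name, camera): "xyz" ([x, y, z] in m, in the coordinates of the camera as it stood for that picture, good to about 4 mm: the middle of the surface that is visible of it).
- cut_out(name, camera): "mask" (420x560 bool, what is visible of it).
- mark_of(name, camera): "xyz" ([x, y, z] in m, in the coordinates of the camera as it stood for that picture, good to about 4 mm: a listed point, or the origin of a listed thing).
The state is a dict: "time": time; "q": joint angles; "qd": joint speeds; "joint_efforts": joint torques, N m; "ee_pos": TCP position; "tcp_rot": TCP orientation; "wrist_force": force on the tool from outside, world axes, zero at the start; "torque": the same for the moment, N m; "opening": finger opening in m; "grasp_force": force on a finger pad.
Only numpy, scipy, OpenCV 4.12 (cv2) and the standard library are available. Lean on these libraries where they do the work, as an engineer would, in place of code of your own. Each camera call takes 0.05 s, during which the arm holds its last target. There are 200 camera calls.

## Working session

There is one attempt and no reset: what is moved stays moved. The work goes in short steps, Python scripts to look and compute and a tool call to move; the robot and the scene stay as the last step left them, time stands still between calls to the robot, and variables do not carry over. Pictures are saved under pics/ and viewed, at most 14 in all, crops included, and the job is handed in when it is done.

Besides the shell and the picture viewer there is one more tool, called in YAML: its name, and indented under it one key for each argument. servo_tool: Moves the arm, as the interface text tells. Its arguments: {"type":"object","properties":{"moves":{"type":"array"},"force":{"type":"number"}},"required":["moves"]}

```bash
mkdir -p pics; ls; cat > h.py <<'E'
import numpy as np, cv2
from workcell import *
def w(name,p):
    c=calibration(name); return np.array(c['R']).T@(np.array(p)-np.array(c['t']))
def save(name,fn,crop=None,scale=1):
    im,d=camera(name)
    o=im if crop is None else im[crop[0]:crop[1],crop[2]:crop[3]]
    cv2.imwrite('pics/'+fn,cv2.resize(o[:,:,::-1],None,fx=scale,fy=scale)); return im,d
def marks(names,cam,n=3,f=mark_of,ms=0.3):
    for k in names:
        for r in f(k,cam)[:n]:
            if r['score']>ms: print(k,round(r['score'],2),w(cam,r['xyz']).round(4))
E
python3 - <<'E'
from h import *
print(grasp_offset, {k:np.round(v,3).tolist() if not isinstance(v,dict) else v for k,v in get_obs().items()})
for c in('top','scene'):
    im,d=save(c,c+'0.png')
    print(c,np.array(calibration(c)['camera_matrix']).round(0).tolist(), (-np.array(calibration(c)['R']).T@np.array(calibration(c)['t'])).round(3))
    marks(['screw_1_mid'],c,8)
    marks(['gauge_top','carousel_hub','bin','tray_in','post_1'],c,4)
    marks(['bottle_1','marker','spanner','mouse','jar','beaker'],c,2)
E
```

```text
pics
0.0187 {'time': 0.0, 'q': [76.204, 5.012, 10.035, 95.101, 0.0, 90.001], 'qd': [0.052, -0.022, 0.075, 0.084, 0.033, 0.109], 'joint_efforts': [0.003, -52.039, 46.48, 0.016, 0.0, -0.0], 'ee_pos': [0.131, 0.534, 0.231], 'tcp_rot': [-179.922, -0.0, 166.203], 'wrist_force': [-0.211, -0.133, 1.106], 'torque': [0.021, -0.005, -0.023], 'grasp_force': 0.0, 'opening': 0.085}
top [[416.0, 0.0, 276.0], [0.0, 416.0, 204.0], [0.0, 0.0, 1.0]] [ 0.363 -0.009  1.141]
screw_1_mid 0.52 [0.4661 0.2277 0.0279]
screw_1_mid 0.4 [0.5881 0.2042 0.0344]
gauge_top 0.79 [ 0.4502 -0.0243  0.0504]
carousel_hub 0.75 [ 0.5422 -0.2798  0.0257]
bin 0.72 [ 0.4962 -0.2466  0.0305]
tray_in 0.92 [0.6603 0.0113 0.002 ]
tray_in 0.51 [ 0.6041 -0.1953  0.0615]
post_1 0.76 [ 0.6031 -0.1978  0.0633]
post_1 0.66 [ 0.6236 -0.3387  0.062 ]
post_1 0.62 [ 0.4856 -0.363   0.0625]
bottle_1 0.87 [ 0.61    0.3752 -0.0011]
bottle_1 0.86 [0.5014 0.4194 0.0013]
marker 0.82 [0.3651 0.1288 0.0032]
spanner 0.64 [ 0.3664 -0.1213  0.0009]
mouse 0.85 [ 0.3365 -0.4082  0.003 ]
jar 0.58 [7.811e-01 1.550e-01 1.000e-04]
beaker 0.77 [ 0.7776 -0.1517 -0.0028]
scene [[413.0, 0.0, 275.0], [0.0, 413.0, 208.0], [0.0, 0.0, 1.0]] [1.097 0.619 0.712]
screw_1_mid 0.45 [0.464  0.2201 0.0308]
screw_1_mid 0.33 [ 0.4564 -0.0257  0.0507]
gauge_top 0.94 [ 0.4557 -0.0257  0.0508]
gauge_top 0.65 [ 0.364  -0.1207 -0.0012]
carousel_hub 0.6 [ 0.5462 -0.2799  0.0192]
bin 0.9 [ 0.4912 -0.2432  0.0247]
tray_in 0.91 [0.6557 0.0107 0.003 ]
post_1 0.66 [ 0.6268 -0.3429  0.0625]
post_1 0.64 [ 0.4864 -0.3621  0.0649]
post_1 0.61 [ 0.5974 -0.2043  0.0615]
bottle_1 0.85 [ 0.6169  0.3685 -0.0028]
bottle_1 0.6 [0.4969 0.4147 0.0016]
marker 0.48 [ 3.695e-01  1.251e-01 -1.000e-04]
spanner 0.55 [ 0.3641 -0.1208 -0.0014]
mouse 0.81 [ 3.402e-01 -4.110e-01 -1.000e-04]
jar 0.85 [ 0.7812  0.1509 -0.0017]
beaker 0.94 [ 0.7818 -0.1536  0.0024]
```

View pics/top0.png

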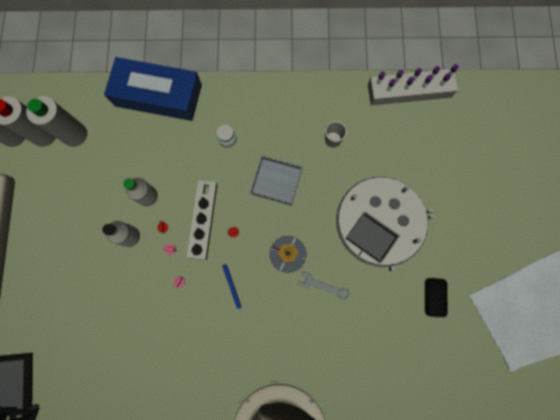

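View pics/scene0.png

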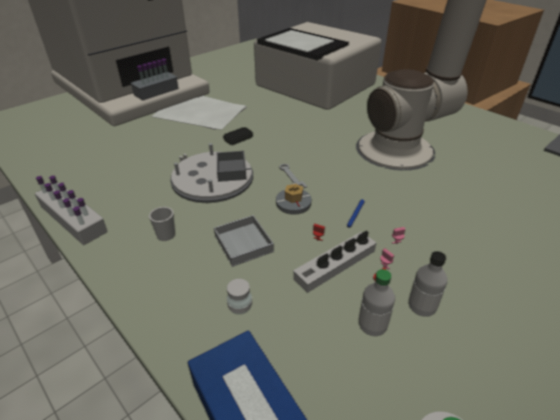

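```bash
cat >> h.py <<'E'
def pix2w(name,u,v,z,c=None):
    c=c or calibration(name); K=np.array(c['camera_matrix']);R=np.array(c['R']);t=np.array(c['t'])
    d=R.T@np.linalg.inv(K)@np.array([u,v,1.]); o=-R.T@t
    return o+d*(z-o[2])/d[2]
def go(xyz,yaw=None,first='rot',step=.04,p=None):
    """print rows for reaching xyz,yaw from the present pose: rotation rows, then equal shift rows"""
    o=get_obs(); p=np.array(o['ee_pos']) if p is None else p; y0=o['tcp_rot'][2]
    y1=y0 if yaw is None else yaw; dy=(y1-y0+90)%180-90; y1=y0+dy
    q6=o['q'][5]
    n=int(np.ceil(abs(dy)/8.5)); print('ROT total %.1f: %d rows of [0,0,%.3f]'%(-dy,n,-dy/max(n,1)),'yaw',round(y1,1))
    yy=np.radians(y1 if first=='rot' else y0); d=np.array(xyz)-p
    s=np.array([np.cos(yy)*d[0]+np.sin(yy)*d[1],np.sin(yy)*d[0]-np.cos(yy)*d[1],-d[2]])
    m=int(np.ceil(np.linalg.norm(s)/step)); print('SHIFT total',s.round(4),m,'rows of',(s/max(m,1)).round(4).tolist(),'|',first)
E
python3 - <<'E'
from h import *
for u,v in [(197,250),(199,234),(201,219),(204,203),(207,188)]: print(pix2w('top',u,v,.05).round(4))
c=calibration('wrist'); R=np.array(c['R']); p=-R.T@np.array(c['t']); o=get_obs()
from scipy.spatial.transform import Rotation as S
T=S.from_euler('xyz',o['tcp_rot'],degrees=True).as_matrix()
print('cam in tool',(T.T@(p-o['ee_pos'])).round(4),'axis in tool',(T.T@R.T).round(2).tolist(),np.array(c['camera_matrix']).round(0).tolist())
go([.45,.02,.30],100)
E
```

```text
[0.4588 0.2168 0.05  ]
[0.5011 0.2132 0.05  ]
[0.5413 0.2095 0.05  ]
[0.5848 0.2031 0.05  ]
[0.6262 0.1965 0.05  ]
cam in tool [ 0.0841 -0.     -0.1432] axis in tool [[0.0, -0.95, -0.33], [1.0, 0.0, -0.0], [0.0, -0.33, 0.95]] [[294.0, 0.0, 281.0], [0.0, 294.0, 214.0], [0.0, 0.0, 1.0]]
ROT total 66.2: 8 rows of [0,0,8.275] yaw 100.0
SHIFT total [-0.5617  0.2247 -0.0687] 16 rows of [-0.0351, 0.014, -0.0043] | rot
```

```bash
python3 - <<'E'
from h import *
go([.51,-.12,.28],55)
E
```

```text
ROT total -68.8: 9 rows of [0,0,-7.644] yaw 235.0
SHIFT total [ 0.3186 -0.6855 -0.0487] 19 rows of [0.0168, -0.0361, -0.0026] | rot
```

servo_tool:
  moves:
    - [[0, 0, 8.55], [0, 0, 0], 40]
    - [[0, 0, 8.55], [0, 0, 0], 40]
    - [[0, 0, 8.55], [0, 0, 0], 40]
    - [[0, 0, 8.55], [0, 0, 0], 40]
    - [[0, 0, 8.55], [0, 0, 0], 40]
    - [[0, 0, 8.55], [0, 0, 0], 40]
    - [[0, 0, 8.55], [0, 0, 0], 40]
    - [[0, 0, 8.55], [0, 0, 0], 40]
    - [[0, 0, 8.55], [0, 0, 0], 40]
    - [[0, 0, 8.55], [0, 0, 0], 40]
    - [[0, 0, 8.55], [0, 0, 0], 40]
    - [[0, 0, 8.55], [0, 0, 0], 40]

```text
time: 2.5
ee_pos: [0.1853, 0.5151, 0.2312]
tcp_rot: [-177.4, 0.2, 69.0]
wrist_force: [1.0, 0.7, 0.3]
opening: 0.0343
grasp_force: 0.0
```

servo_tool:
  moves:
    - [[0, 0, 8.55], [0, 0, 0], 40]
    - [[0, 0, 0], [-0.0168, 0.0361, -0.0026], 40]
    - [[0, 0, 0], [-0.0168, 0.0361, -0.0026], 40]
    - [[0, 0, 0], [-0.0168, 0.0361, -0.0026], 40]
    - [[0, 0, 0], [-0.0168, 0.0361, -0.0026], 40]
    - [[0, 0, 0], [-0.0168, 0.0361, -0.0026], 40]
    - [[0, 0, 0], [-0.0168, 0.0361, -0.0026], 40]
    - [[0, 0, 0], [-0.0168, 0.0361, -0.0026], 40]
    - [[0, 0, 0], [-0.0168, 0.0361, -0.0026], 40]
    - [[0, 0, 0], [-0.0168, 0.0361, -0.0026], 40]

```text
time: 3.5
ee_pos: [0.4483, 0.2157, 0.2326]
tcp_rot: [-175.8, 0.6, 63.8]
wrist_force: [0.7, -0.1, 0.5]
opening: 0.0344
grasp_force: 0.0
```

servo_tool:
  moves:
    - [[0, 0, 0], [-0.0168, 0.0361, -0.0026], 40]
    - [[0, 0, 0], [-0.0168, 0.0361, -0.0026], 40]
    - [[0, 0, 0], [-0.0168, 0.0361, -0.0026], 40]
    - [[0, 0, 0], [-0.0168, 0.0361, -0.0026], 40]
    - [[0, 0, 0], [-0.0168, 0.0361, -0.0026], 40]
    - [[0, 0, 0], [-0.0168, 0.0361, -0.0026], 40]
    - [[0, 0, 0], [-0.0168, 0.0361, -0.0026], 40]
    - [[0, 0, 0], [-0.0168, 0.0361, -0.0026], 40]
    - [[0, 0, 0], [-0.0168, 0.0361, -0.0026], 40]
    - [[0, 0, 0], [-0.0168, 0.0361, -0.0026], 40]
    - [[0, 0, 0], [0, 0, 0], 40]
    - [[0, 0, 0], [0, 0, 0], 40]

```text
time: 4.7
ee_pos: [0.6981, -0.0943, 0.2319]
tcp_rot: [-175.7, 0.6, 63.7]
wrist_force: [-0.8, 0.2, 0.9]
opening: 0.034
grasp_force: 0.0
```

```bash
python3 - <<'E'
from h import *
save('wrist','w1.png')
marks(['gauge_top','gauge','carousel_hub','bin','tray_in','post_1'],'wrist',4)
E
```

```text
gauge_top 0.97 [ 0.4539 -0.0212  0.0528]
gauge 0.88 [ 0.4493 -0.0162  0.0025]
carousel_hub 0.79 [ 0.5432 -0.2809  0.0227]
tray_in 0.56 [0.6601 0.0128 0.0073]
post_1 0.88 [ 0.5983 -0.1968  0.0672]
post_1 0.64 [ 0.6257 -0.3331  0.0641]
```

View pics/w1.png

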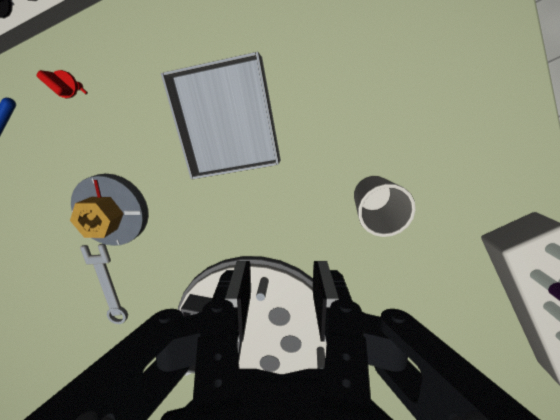

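```bash
cat >> h.py <<'E'
from scipy.spatial.transform import Rotation as S
def go(xyz,yaw=None,first='rot',step=.04,rstep=6.,sym=True):
    o=get_obs(); p=np.array(o['ee_pos']); y0=o['tcp_rot'][2]; R0=S.from_euler('xyz',o['tcp_rot'],degrees=True)
    y1=y0 if yaw is None else yaw
    if sym and abs((y1-y0+180)%360-180)>90: y1+=180
    R1=S.from_euler('xyz',[180,0,y1],degrees=True); v=np.degrees((R0.inv()*R1).as_rotvec())
    n=int(np.ceil(np.abs(v).max()/rstep)); print('q6',round(o['q'][5],1),'pose',p.round(4),np.round(o['tcp_rot'],1))
    print(first,'ROT',v.round(1),n,'rows',(v/max(n,1)).round(2).tolist(),'yaw',round((y1+180)%360-180,1))
    s=(R1 if first=='rot' else R0).inv().apply(np.array(xyz)-p)
    m=int(np.ceil(np.linalg.norm(s)/step)); print('  SHIFT',s.round(4),m,'rows',(s/max(m,1)).round(4).tolist())
E
python3 - <<'E'
from h import *
go([.599,-.199,.14],55,sym=False)
E
```

```text
q6 108.3 pose [ 0.6975 -0.0927  0.2349] [-175.9    0.6   63.8]
rot ROT [-4.1  0.9  8.8] 2 rows [-2.04, 0.45, 4.4] yaw 55
  SHIFT [-0.1435 -0.0197  0.0949] 5 rows [-0.0287, -0.0039, 0.019]
```

servo_tool:
  moves:
    - [[-2.04, 0.45, 4.4], [0, 0, 0], 40]
    - [[-2.04, 0.45, 4.4], [0, 0, 0], 40]
    - [[0, 0, 0], [0, 0, 0], 40]
    - [[0, 0, 0], [0, 0, 0], 40]

```text
time: 5.45
ee_pos: [0.6974, -0.0931, 0.2346]
tcp_rot: [-179.9, 0.0, 55.1]
wrist_force: [0.1, 0.2, 0.1]
opening: 0.0339
grasp_force: 0.0
```

```bash
python3 - <<'E'
from h import *
print(np.round(get_obs()['q'],1))
go([.599,-.199,.14],55,sym=False)
E
```

```text
[ -7.6  28.7  39.9 101.2   0.  117.3]
q6 117.3 pose [ 0.6974 -0.0931  0.2346] [-179.9    0.    55.1]
rot ROT [-0.1  0.   0.1] 1 rows [-0.07, 0.02, 0.1] yaw 55
  SHIFT [-0.1432 -0.0198  0.0946] 5 rows [-0.0286, -0.004, 0.0189]
```

servo_tool:
  moves:
    - [[0, 0, 0], [-0.0286, -0.004, 0.0189], 40]
    - [[0, 0, 0], [-0.0286, -0.004, 0.0189], 40]
    - [[0, 0, 0], [-0.0286, -0.004, 0.0189], 40]
    - [[0, 0, 0], [-0.0286, -0.004, 0.0189], 40]
    - [[0, 0, 0], [-0.0286, -0.004, 0.0189], 40]
    - [[0, 0, 0], [0, 0, 0], 40]
    - [[0, 0, 0], [0, 0, 0], 40]

```text
time: 6.15
ee_pos: [0.5991, -0.1994, 0.1393]
tcp_rot: [-179.9, 0.0, 55.0]
wrist_force: [0.3, -0.4, 0.3]
opening: 0.034
grasp_force: 0.0
```

```bash
python3 - <<'E'
from h import *
save('wrist','w2.png')
marks(['gauge_top','carousel_hub','bin','post_1'],'wrist',4)
save('top','t2.png')
marks(['carousel_hub','bin','post_1','gauge_top'],'top',4)
go([.599,-.199,.04],55,sym=False)
E
```

```text
carousel_hub 0.86 [ 0.5429 -0.2807  0.0202]
bin 0.67 [ 0.4966 -0.247   0.0286]
bin 0.42 [ 0.4492 -0.0219  0.0029]
post_1 0.8 [ 0.5986 -0.1974  0.0606]
post_1 0.32 [ 0.4476 -0.0191  0.0018]
carousel_hub 0.43 [0.3688 0.1302 0.0045]
bin 0.51 [ 7.794e-01 -1.529e-01  1.000e-04]
post_1 0.51 [ 0.6005 -0.1958  0.0647]
gauge_top 0.93 [ 0.4503 -0.0225  0.0496]
q6 106.7 pose [ 0.5994 -0.1988  0.1394] [-179.9    0.    55. ]
rot ROT [-0.1  0.  -0. ] 1 rows [-0.06, 0.03, -0.03] yaw 55
  SHIFT [-0.0004 -0.0002  0.0994] 3 rows [-0.0001, -0.0001, 0.0331]
```

View pics/w2.png

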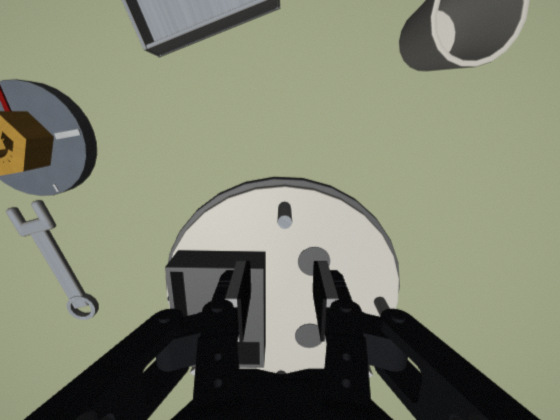

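servo_tool:
  moves:
    - [[0, 0, 0], [0, 0, 0.033], 40]
    - [[0, 0, 0], [0, 0, 0.033], 40]
    - [[0, 0, 0], [0, 0, 0.033], 40]
    - [[0, 0, 0], [0, 0, 0], 17]
    - [[0, 0, 0], [0, 0, 0], 17]
    - [[0, 0, 0], [0, 0, 0], 17]
    - [[0, 0, 0], [0, 0, 0], 17]

```text
time: 7.35
ee_pos: [0.6001, -0.1994, 0.0425]
tcp_rot: [179.9, -0.0, 54.9]
wrist_force: [-0.4, 0.7, -0.1]
opening: 0.0145
grasp_force: 0.0
```

servo_tool:
  moves:
    - [[0, 0, -6], [-0.0005, -0.0104, 0], 17]
    - [[0, 0, -6], [-0.0005, -0.0104, 0], 17]
    - [[0, 0, -6], [-0.0005, -0.0104, 0], 17]
    - [[0, 0, -6], [-0.0005, -0.0104, 0], 17]
    - [[0, 0, -6], [-0.0005, -0.0104, 0], 17]
    - [[0, 0, -6], [-0.0005, -0.0104, 0], 17]
    - [[0, 0, -6], [-0.0005, -0.0104, 0], 17]
    - [[0, 0, 0], [0, 0, 0], 17]
    - [[0, 0, 0], [0, 0, 0], 17]

```text
time: 8.25
ee_pos: [0.5307, -0.1817, 0.0415]
tcp_rot: [180.0, 0.0, 96.8]
wrist_force: [-0.1, -0.7, 0.7]
opening: 0.0145
grasp_force: 0.3
```

```bash
python3 - <<'E'
from h import *
save('wrist','w3.png')
marks(['carousel_hub','bin','post_1'],'wrist',4)
im,d=save('top','t3.png',(150,300,300,460),5)
marks(['carousel_hub','bin','post_1','gauge_top'],'top',4)
E
```

```text
carousel_hub 0.94 [ 0.5442 -0.2822  0.0195]
bin 0.66 [ 0.4808 -0.2869  0.0264]
post_1 0.75 [ 0.5239 -0.1812  0.0594]
bin 0.72 [ 0.3389 -0.4088 -0.0012]
post_1 0.86 [ 0.5329 -0.1791  0.0631]
post_1 0.57 [ 0.5584 -0.3783  0.0622]
post_1 0.36 [0.585  0.2061 0.0325]
gauge_top 0.67 [ 0.4496 -0.024   0.0498]
gauge_top 0.67 [ 0.7814  0.1523 -0.0016]
```

View pics/t3.png

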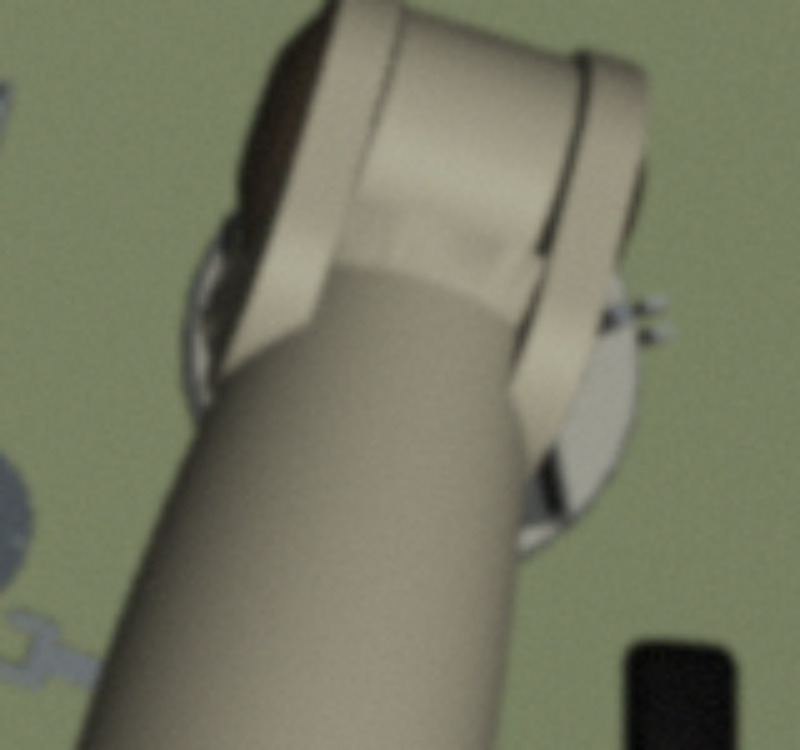

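```bash
cat > ring.py <<'E'
from h import *
def ring(imfile,c,r,z,cam='top'):
    k=calibration(cam);K=np.array(k['camera_matrix']);R=np.array(k['R']);t=np.array(k['t'])
    g=cv2.imread(imfile).astype(np.float32).min(2)
    th=np.radians(np.arange(0,360,1.)); out=0
    for rr in r:
        P=np.c_[c[0]+rr*np.cos(th),c[1]+rr*np.sin(th),np.full(360,z)]@R.T+t
        u=(P@K.T); u=u[:,:2]/u[:,2:]
        out=out+cv2.remap(g,u[:,0].astype(np.float32)[None],u[:,1].astype(np.float32)[None],cv2.INTER_LINEAR)[0]
    return out/len(r)
E
python3 - <<'E'
from ring import *
a=ring('pics/top0.png',(.5435,-.2805),[.129,.131,.133],.025)
for s in (range(170,215),range(258,300)): print(s[0],[int(a[i]) for i in s])
b=ring('pics/top0.png',(.5435,-.2805),[.129,.131,.133],.03)
for s in (range(170,215),range(258,300)): print(s[0],[int(b[i]) for i in s])
a=ring('pics/top0.png',(.452,-.023),[.043,.045,.047],.018); a=np.array(a);i=np.where(a>a.mean()+15)[0];print([(int(k),int(a[k])) for k in i])
E
```

```text
170 [95, 94, 92, 92, 94, 94, 94, 94, 93, 96, 96, 93, 82, 65, 51, 55, 82, 110, 120, 114, 104, 97, 95, 95, 96, 96, 95, 94, 95, 96, 95, 94, 94, 94, 94, 96, 95, 95, 95, 95, 96, 96, 95, 95, 94]
258 [95, 95, 95, 95, 96, 96, 95, 97, 94, 96, 97, 96, 94, 94, 95, 103, 113, 117, 113, 104, 93, 91, 100, 114, 122, 115, 103, 97, 96, 96, 96, 97, 96, 95, 95, 94, 97, 97, 97, 94, 95, 95]
170 [94, 93, 91, 92, 94, 94, 93, 93, 94, 96, 94, 89, 73, 54, 51, 70, 98, 118, 119, 108, 99, 96, 95, 96, 97, 95, 95, 94, 96, 95, 94, 94, 94, 94, 95, 96, 95, 95, 95, 95, 96, 95, 95, 95, 94]
258 [94, 96, 96, 95, 95, 95, 96, 96, 94, 95, 97, 95, 94, 96, 99, 108, 118, 118, 112, 102, 94, 94, 107, 119, 121, 112, 101, 95, 97, 96, 95, 97, 96, 95, 94, 94, 96, 97, 97, 95, 96, 95]
[(148, 96), (149, 101), (150, 105), (151, 108), (152, 108), (153, 108), (154, 105), (155, 101), (156, 96), (333, 95), (334, 101), (335, 105), (336, 109), (337, 110), (338, 111), (339, 110), (340, 107), (341, 102), (342, 97)]
```

View pics/w3.png

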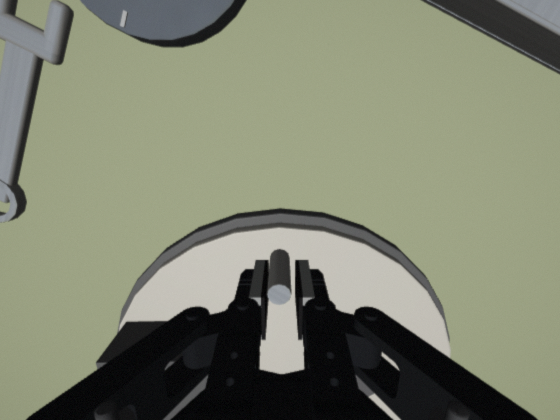

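servo_tool:
  force: 20
  moves:
    - [[0, 0, 0], [0, 0, 0], 8]
    - [[0, 0, 0], [0, 0, 0], 8]
    - [[0, 0, 0], [0, 0, 0], 8]
    - [[0, 0, -0.6], [0, -0.001, 0], 8]
    - [[0, 0, 0], [0, 0, 0], 8]
    - [[0, 0, 0], [0, 0, 0], 8]

```text
time: 9.3
ee_pos: [0.5289, -0.1816, 0.0404]
tcp_rot: [-179.9, -0.0, 97.5]
wrist_force: [0.4, -0.2, 0.4]
opening: 0.0114
grasp_force: 19.7
```

```bash
python3 - <<'E'
from h import *
o=get_obs();p=o['ee_pos'];print(np.degrees(np.arctan2(p[1]+.2805,p[0]-.5435)),o['opening'],np.round(o['wrist_force'],1))
go([.453,-.022,.25],155)
E
```

```text
98.42150069342834 0.011436736097998706 [ 0.4 -0.2  0.4]
q6 63.5 pose [ 0.5289 -0.1816  0.0404] [-179.9   -0.    97.5]
rot ROT [ -0.1  -0.1 -57.5] 10 rows [-0.01, -0.01, -5.75] yaw 155
  SHIFT [ 0.1362  0.1126 -0.2096] 7 rows [0.0195, 0.0161, -0.0299]
```

servo_tool:
  moves:
    - [[0, 0, 0], [0, 0, 0], 25]
    - [[0, 0, 0], [0, 0, 0], 25]
    - [[0, 0, 0], [0, 0, 0], 30]
    - [[0, 0, 0], [0, 0, -0.035], 30]
    - [[0, 0, 0], [0, 0, -0.035], 30]
    - [[0, 0, 0], [0, 0, -0.035], 30]
    - [[0, 0, 0], [0, 0, -0.035], 30]
    - [[0, 0, 0], [0, 0, -0.035], 30]
    - [[0, 0, 0], [0, 0, -0.035], 30]

```text
time: 10.2
ee_pos: [0.5291, -0.1816, 0.252]
tcp_rot: [-179.9, -0.0, 97.5]
wrist_force: [0.2, -1.1, 1.0]
opening: 0.0256
grasp_force: 0.0
```

servo_tool:
  moves:
    - [[0, 0, -5.75], [0, 0, 0], 40]
    - [[0, 0, -5.75], [0, 0, 0], 40]
    - [[0, 0, -5.75], [0, 0, 0], 40]
    - [[0, 0, -5.75], [0, 0, 0], 40]
    - [[0, 0, -5.75], [0, 0, 0], 40]
    - [[0, 0, -5.75], [0, 0, 0], 40]
    - [[0, 0, -5.75], [0, 0, 0], 40]
    - [[0, 0, -5.75], [0, 0, 0], 40]
    - [[0, 0, -5.75], [0, 0, 0], 40]
    - [[0, 0, -5.75], [0, 0, 0], 40]

```text
time: 11.2
ee_pos: [0.5293, -0.1816, 0.2504]
tcp_rot: [-180.0, -0.1, 155.3]
wrist_force: [0.0, -0.2, -0.5]
opening: 0.0338
grasp_force: 0.0
```

servo_tool:
  moves:
    - [[0, 0, 0], [0.034, 0.0281, 0], 40]
    - [[0, 0, 0], [0.034, 0.0281, 0], 40]
    - [[0, 0, 0], [0.034, 0.0281, 0], 40]
    - [[0, 0, 0], [0.034, 0.0281, 0], 40]
    - [[0, 0, 0], [0, 0, 0], 40]
    - [[0, 0, 0], [0, 0, 0], 40]

```text
time: 11.8
ee_pos: [0.4533, -0.0217, 0.251]
tcp_rot: [-180.0, -0.0, 155.2]
wrist_force: [0.8, -0.3, 0.9]
opening: 0.0341
grasp_force: 0.0
```

```bash
python3 - <<'E'
from h import *
print(get_obs()['ee_pos'],get_obs()['tcp_rot'])
save('wrist','w4.png')
marks(['gauge_top','gauge','carousel_hub','bin'],'wrist',4)
go([.459,.217,.2],173)
E
```

```text
[ 0.45330973 -0.0216892   0.25098433] [-1.79992590e+02 -3.74885965e-03  1.55162080e+02]
gauge_top 0.98 [ 0.4549 -0.0275  0.0506]
gauge 0.78 [ 0.4481 -0.02   -0.0007]
gauge 0.73 [0.5464 0.208  0.0318]
carousel_hub 0.6 [ 0.5436 -0.2828  0.0199]
bin 0.56 [ 0.4814 -0.2925  0.0267]
q6 22.1 pose [ 0.4537 -0.0232  0.2502] [-1.80e+02 -1.00e-01  1.55e+02]
rot ROT [ -0.   -0.1 -18. ] 4 rows [-0.01, -0.03, -4.51] yaw 173
  SHIFT [0.024  0.239  0.0502] 7 rows [0.0034, 0.0341, 0.0072]
```

View pics/w4.png

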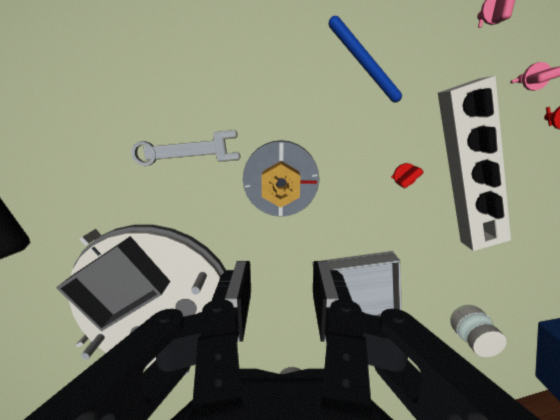

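```bash
cat > gauge.py <<'E'
from h import *
def gaugefit(fn,c,est):
    im=cv2.imread(fn).astype(int); b,g,r=im[...,0],im[...,1],im[...,2]
    K=np.array(c['camera_matrix']);R=np.array(c['R']);t=np.array(c['t'])
    # rectify to plane z=.018 and .05, 0.5 mm/px, window +-65mm
    out={}
    for z in(.018,.05):
        n=260; xs=np.linspace(-.065,.065,n); X,Y=np.meshgrid(xs+est[0],xs+est[1])
        P=np.c_[X.ravel(),Y.ravel(),np.full(n*n,z)]@R.T+t; u=P@K.T; u=(u[:,:2]/u[:,2:]).reshape(n,n,2).astype(np.float32)
        out[z]=cv2.remap(im.astype(np.float32),u[...,0],u[...,1],cv2.INTER_LINEAR)
    q=out[.05]; brass=((q[...,2]-q[...,0])>60)&(q[...,2]-q[...,1]<90)&(q[...,1]>70)
    q2=out[.018]; white=(q2.min(2)>150); grey=(q2[...,0]-q2[...,1]>-3)&(q2.min(2)>40)
    return out,brass,white,grey
E
python3 - <<'E'
from gauge import *
c=calibration('wrist')
# pose unchanged since picture
out,br,wh,gr=gaugefit('pics/w4.png',c,(.453,-.022))
for n,m in(('br',br),('wh',wh),('gr',gr)):
    k,l,s,cc=cv2.connectedComponentsWithStats(m.astype(np.uint8))
    for i in range(1,k):
        if s[i,4]>25: print(n,s[i,4],(np.array(cc[i])*.13/259-.065+[.453,-.022]).round(4),(s[i,:4]*.5).tolist())
a=np.hstack([out[.018],out[.05]]); cv2.imwrite('pics/rect.png',a[:,:,:].transpose(0,1,2))
E
```

```text
br 6945 [ 0.4508 -0.0236] [37.5, 37.5, 49.5, 51.5]
wh 655 [ 0.3945 -0.0724] [0.0, 2.0, 14.0, 26.0]
wh 42 [ 0.4398 -0.0664] [50.5, 18.0, 3.0, 5.5]
wh 253 [ 0.4899 -0.0421] [95.5, 40.5, 12.5, 9.5]
wh 430 [ 0.4184 -0.0078] [20.5, 72.5, 20.5, 13.0]
wh 42 [0.464  0.0184] [74.5, 102.5, 3.0, 5.5]
gr 812 [ 0.3946 -0.0723] [0.0, 2.5, 14.0, 27.0]
gr 19372 [ 0.4476 -0.0222] [14.0, 14.5, 98.0, 97.5]
gr 334 [ 0.4544 -0.0246] [61.0, 56.5, 10.5, 11.5][ WARN:0@0.694] global loadsave.cpp:1063 imwrite_ Unsupported depth image for selected encoder is fallbacked to CV_8U.
```

View pics/rect.png

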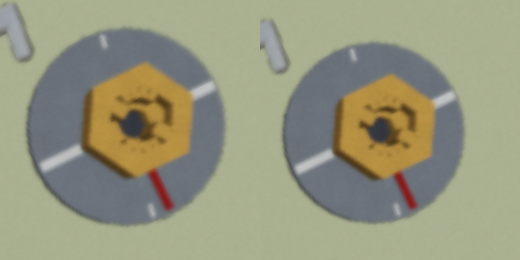

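servo_tool:
  moves:
    - [[0, 0, -4.5], [0, 0, 0], 40]
    - [[0, 0, -4.5], [0, 0, 0], 40]
    - [[0, 0, -4.5], [0, 0, 0], 40]
    - [[0, 0, -4.5], [0, 0, 0], 40]
    - [[0, 0, 0], [0.0034, 0.0341, 0.0072], 40]
    - [[0, 0, 0], [0.0034, 0.0341, 0.0072], 40]
    - [[0, 0, 0], [0.0034, 0.0341, 0.0072], 40]
    - [[0, 0, 0], [0.0034, 0.0341, 0.0072], 40]
    - [[0, 0, 0], [0.0034, 0.0341, 0.0072], 40]
    - [[0, 0, 0], [0.0034, 0.0341, 0.0072], 40]
    - [[0, 0, 0], [0.0034, 0.0341, 0.0072], 40]

```text
time: 13.15
ee_pos: [0.459, 0.2183, 0.1995]
tcp_rot: [-180.0, -0.1, 173.0]
wrist_force: [0.7, -0.3, -0.2]
opening: 0.034
grasp_force: 0.0
```

servo_tool:
  moves:
    - [[0, 0, 0], [0, 0, 0], 40]
    - [[0, 0, 0], [0, 0, 0], 40]

```text
time: 13.35
ee_pos: [0.4588, 0.2174, 0.1995]
tcp_rot: [-179.9, -0.1, 173.1]
wrist_force: [-0.3, 0.9, -0.3]
opening: 0.0338
grasp_force: 0.0
```

```bash
python3 - <<'E'
from h import *
c=calibration('wrist'); im,d=save('wrist','w5.png')
marks(['screw_1_mid'],'wrist',8)
K=np.array(c['camera_matrix']);R=np.array(c['R']);t=np.array(c['t'])
v,u=np.mgrid[0:420,0:560]; P=np.stack([(u-K[0,2])/K[0,0]*d,(v-K[1,2])/K[1,1]*d,d],-1)
W=(P-t)@R
np.save('W5.npy',W)
m=(im.max(2)<70)&(W[...,2]>.049)&(W[...,2]<.062)&(abs(W[...,1]-.2)<.05)&(v<300)
k,l,s,cc=cv2.connectedComponentsWithStats(m.astype(np.uint8))
for i in range(1,k):
    if s[i,4]>40:
        q=W[l==i]; r=cv2.minAreaRect((q[:,:2]*1000).astype(np.float32)); print(s[i,4],cc[i].round(0),q.mean(0).round(4),np.round(r[0],1),np.round(r[1],1),round(r[2],1))
# rack: white, z~.03
m=(im.min(2)>120)&(abs(W[...,2]-.03)<.004)&(abs(W[...,1]-.2)<.06)
k,l,s,cc=cv2.connectedComponentsWithStats(m.astype(np.uint8)); i=1+np.argmax(s[1:,4]); q=W[l==i]; print('rack',cv2.minAreaRect((q[:,:2]*1000).astype(np.float32)),q[:,2].mean())
go([.459,.217,.1],173)
E
```

```text
screw_1_mid 0.71 [0.4594 0.2182 0.0318]
263 [285. 200.] [0.4592 0.2212 0.055 ] [460.1 221.3] [ 9.3 27.6] 83.1
224 [286. 238.] [0.5007 0.2169 0.055 ] [502.  216.9] [ 8.6 28.4] 83.1
210 [286. 273.] [0.5419 0.2123 0.0549] [544. 212.] [ 9.  29.7] 83.3
52 [287. 296.] [0.5732 0.2092 0.0538] [573.5 209.1] [8.4 5.5] 87.2
rack ((545.4711303710938, 212.1573028564453), (50.10914611816406, 214.50352478027344), 83.95117950439453) 0.030762472077487096
q6 32.3 pose [0.459  0.2166 0.2002] [-1.80e+02 -1.00e-01  1.73e+02]
rot ROT [-0.  -0.1 -0. ] 1 rows [-0.02, -0.08, -0.02] yaw 173
  SHIFT [0.     0.0004 0.1002] 3 rows [0.0, 0.0001, 0.0334]
```

View pics/w5.png

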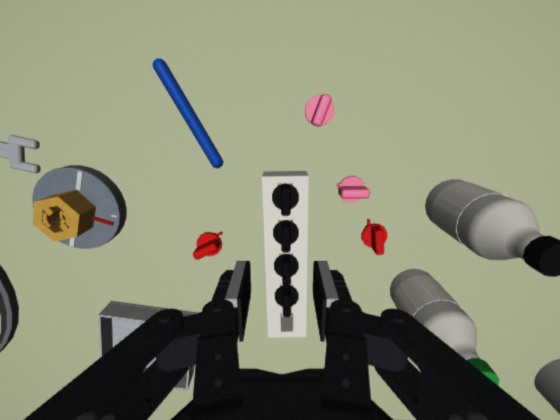

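servo_tool:
  force: 50
  moves:
    - [[0, 0, 0], [-0.0012, 0.0049, 0.04], 40]
    - [[0, 0, 0], [0, 0, 0.04], 40]
    - [[0, 0, 0], [0, 0, 0.04], 40]
    - [[0, 0, 0], [0, 0, 0.03], 40]
    - [[0, 0, 0], [0, 0, 0.0127], 40]
    - [[0, 0, 0], [0, 0, 0], 5]
    - [[0, 0, 0], [0, 0, 0], 5]
    - [[0, 0, 0], [0, 0, 0], 5]
    - [[0, 0, 0], [0, 0, 0], 5]
    - [[0, 0, 0], [0, 0, 0], 5]

```text
time: 14.45
ee_pos: [0.4609, 0.2226, 0.0388]
tcp_rot: [179.9, 0.0, 173.0]
wrist_force: [-0.1, -1.1, 5.7]
opening: 0.0088
grasp_force: 52.1
```

```bash
python3 - <<'E'
from h import *
o=get_obs(); print(np.round(o['wrist_force'],1),np.round(o['torque'],3))
go([.4515,-.0238,.16],155,first='shift')
E
```

```text
[-0.1 -1.1  5.7] [-0.098  0.011  0.057]
q6 32.7 pose [0.4609 0.2226 0.0388] [179.9   0.  173. ]
shift ROT [ 0.1  0.  18. ] 4 rows [0.02, 0.01, 4.51] yaw 155
  SHIFT [-0.0205 -0.2456 -0.1215] 7 rows [-0.0029, -0.0351, -0.0174]
```

servo_tool:
  moves:
    - [[0, 0, 0], [0, 0, -0.02], 5]
    - [[0, 0, 0], [0, 0, -0.05], 5]
    - [[0, 0, 0], [0, 0, -0.05], 5]
    - [[0, 0, 0], [-0.0029, -0.0351, 0], 5]
    - [[0, 0, 0], [-0.0029, -0.0351, 0], 5]
    - [[0, 0, 0], [-0.0029, -0.0351, 0], 5]
    - [[0, 0, 0], [-0.0029, -0.0351, 0], 5]
    - [[0, 0, 0], [-0.0029, -0.0351, 0], 5]
    - [[0, 0, 0], [-0.0029, -0.0351, 0], 5]
    - [[0, 0, 0], [-0.0029, -0.0351, 0], 5]

```text
time: 15.45
ee_pos: [0.4505, -0.0254, 0.1579]
tcp_rot: [180.0, -0.0, 173.1]
wrist_force: [0.2, -0.2, 0.1]
opening: 0.0086
grasp_force: 51.4
```

servo_tool:
  moves:
    - [[0, 0, 4.5], [0, 0, 0], 5]
    - [[0, 0, 4.5], [0, 0, 0], 5]
    - [[0, 0, 4.5], [0, 0, 0], 5]
    - [[0, 0, 4.5], [0, 0, 0], 5]
    - [[0, 0, 0], [0, 0, 0], 5]
    - [[0, 0, 0], [0, 0, 0], 5]

```text
time: 16.05
ee_pos: [0.4508, -0.0241, 0.1576]
tcp_rot: [-180.0, -0.1, 155.2]
wrist_force: [0.8, -0.0, -0.4]
opening: 0.0086
grasp_force: 51.4
```

```bash
python3 - <<'E'
from h import *
save('wrist','w6.png')
c=calibration('wrist'); K=np.array(c['camera_matrix']);R=np.array(c['R']);t=np.array(c['t'])
marks(['gauge_top','screw_1_mid'],'wrist',3)
o=get_obs(); print(o['opening'],o['grasp_force'])
from gauge import *
out,br,wh,gr=gaugefit('pics/w6.png',c,(.452,-.023))
for n,m in(('br',br),('wh',wh),('gr',gr)):
    k,l,s,cc=cv2.connectedComponentsWithStats(m.astype(np.uint8))
    for i in range(1,k):
        if s[i,4]>25: print(n,s[i,4],(np.array(cc[i])*.13/259-.065+[.452,-.023]).round(4),(s[i,:4]*.5).tolist())
go([.4515,-.0238,.09],155,first='shift')
E
```

```text
gauge_top 0.9 [ 0.4543 -0.0241  0.0491]
screw_1_mid 0.83 [ 0.4516 -0.0243  0.1503]
screw_1_mid 0.57 [ 0.3636  0.1298 -0.0006]
0.008646740427337441 51.367621421813965
br 7091 [ 0.4504 -0.022 ] [36.5, 39.5, 52.0, 52.5]
wh 780 [ 0.3941 -0.0709] [0.0, 3.5, 15.0, 28.0]
wh 57 [ 0.4401 -0.0649] [51.5, 20.0, 3.5, 6.5]
wh 463 [ 0.4183 -0.0063] [21.0, 75.0, 21.5, 13.5]
wh 60 [0.4642 0.0204] [75.5, 104.5, 3.5, 7.0]
gr 866 [ 0.3941 -0.0705] [0.0, 5.5, 14.5, 27.0]
gr 805 [ 0.5097 -0.072 ] [113.0, 5.5, 17.0, 20.0]
gr 18827 [ 0.4459 -0.0203] [14.5, 17.0, 99.0, 98.0]
gr 48 [ 0.5163 -0.0383] [127.5, 46.5, 2.5, 7.5]
gr 311 [ 0.4552 -0.0231] [62.5, 58.5, 10.5, 11.5]
q6 21.8 pose [ 0.4507 -0.024   0.1575] [-1.800e+02 -1.000e-01  1.551e+02]
shift ROT [-0.  -0.1  0.1] 1 rows [-0.02, -0.07, 0.13] yaw 155
  SHIFT [-0.0007  0.0006  0.0675] 2 rows [-0.0003, 0.0003, 0.0337]
```

View pics/w6.png

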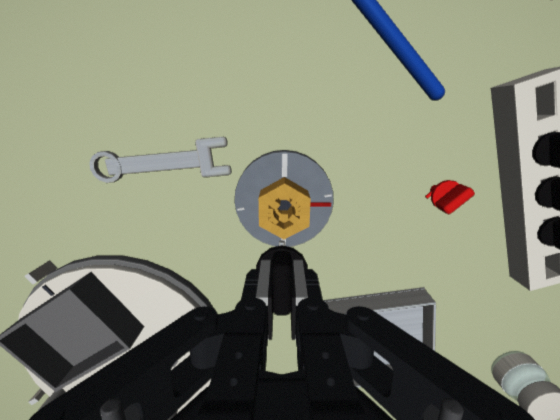

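servo_tool:
  moves:
    - [[0, 0, 0], [-0.0005, 0.0022, 0.03], 5]
    - [[0, 0, 0], [0, 0, 0.0275], 5]
    - [[0, 0, 0], [0, 0, 0], 5]
    - [[0, 0, 0], [0, 0, 0], 5]

```text
time: 16.6
ee_pos: [0.4518, -0.0223, 0.1004]
tcp_rot: [-180.0, -0.1, 155.1]
wrist_force: [0.2, -0.1, 0.6]
opening: 0.0088
grasp_force: 51.4
```

```bash
python3 - <<'E'
from gauge import *
c=calibration('wrist'); im,d=save('wrist','w7.png')
e=(.452,-.023)
out,br,wh,gr=gaugefit('pics/w7.png',c,e)
for n,m in(('wh',wh),('gr',gr)):
    k,l,s,cc=cv2.connectedComponentsWithStats(m.astype(np.uint8))
    for i in range(1,k):
        if s[i,4]>25: print(n,s[i,4],(np.array(cc[i])*.13/259-.065+e).round(4),(s[i,:4]*.5).tolist())
for i in range(3): print(get_obs()['ee_pos']); camera('wrist')
cv2.imwrite('pics/w7c.png',cv2.resize(cv2.imread('pics/w7.png')[100:400,130:430],None,fx=2,fy=2))
E
```

```text
wh 691 [ 0.3941 -0.0702] [0.0, 6.0, 15.0, 25.5]
wh 67 [ 0.5135 -0.0674] [123.0, 18.5, 7.0, 4.5]
wh 50 [ 0.4404 -0.0652] [52.0, 19.5, 3.0, 6.5]
wh 451 [ 0.4187 -0.0064] [21.0, 75.0, 21.5, 13.0]
wh 52 [0.4644 0.0204] [75.5, 105.0, 3.5, 6.5]
gr 892 [ 0.3942 -0.0696] [0.0, 6.0, 16.0, 27.5]
gr 1666 [ 0.4963 -0.0607] [88.5, 14.0, 41.5, 28.0]
gr 16798 [ 0.4405 -0.0177] [14.5, 17.0, 100.0, 98.0]
gr 1131 [ 0.5035 -0.0295] [100.5, 48.5, 29.5, 18.5]
gr 41 [ 0.4697 -0.0309] [80.5, 55.0, 4.5, 4.0]
gr 284 [ 0.456  -0.0235] [63.5, 58.5, 10.5, 11.0]
[ 0.45242452 -0.02233945  0.10121356]
[ 0.45271269 -0.02234147  0.10153798]
[ 0.45281875 -0.02237856  0.10156457]
```

View pics/w7c.png

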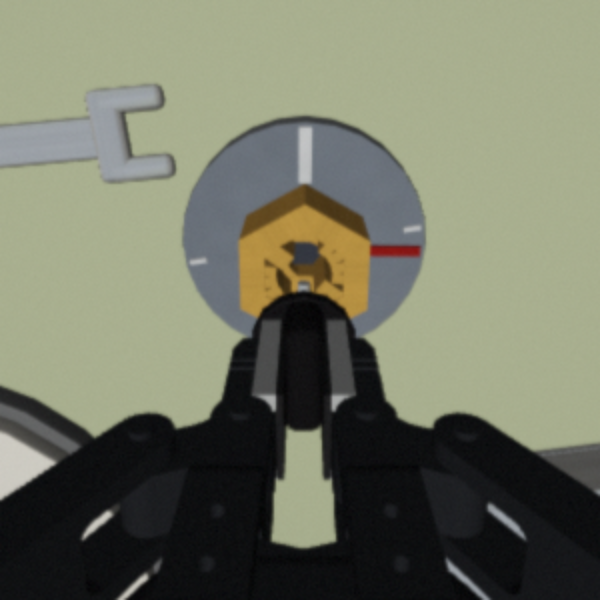

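servo_tool:
  moves:
    - [[0, 0, 0], [0, 0, 0.008], 5]
    - [[0, 0, 0], [0, 0, 0.008], 5]
    - [[0, 0, 0], [0, 0, 0.004], 5]
    - [[0, 0, 0], [0, 0, 0.003], 5]
    - [[0, 0, 0], [0, 0, 0.003], 5]
    - [[0, 0, 0], [0, 0, 0.003], 5]
    - [[0, 0, 0], [0, 0, 0.002], 5]
    - [[0, 0, 0], [0, 0, 0.002], 5]
    - [[0, 0, 0], [0, 0, 0.002], 5]
    - [[0, 0, 0], [0, 0, 0], 5]
    - [[0, 0, 0], [0, 0, 0], 5]

```text
time: 17.9
ee_pos: [0.452, -0.0223, 0.065]
tcp_rot: [-180.0, -0.1, 155.0]
wrist_force: [0.6, 0.1, -1.2]
opening: 0.0085
grasp_force: 51.4
```

servo_tool:
  moves:
    - [[0, 0, 0], [0, 0, 0.0005], 5]
    - [[0, 0, 5], [0, 0, 0], 5]
    - [[0, 0, 5], [0, 0, 0], 5]
    - [[0, 0, 5], [0, 0, 0], 5]
    - [[0, 0, 5], [0, 0, 0], 5]
    - [[0, 0, 5], [0, 0, 0], 5]
    - [[0, 0, 5], [0, 0, 0], 5]
    - [[0, 0, 5], [0, 0, 0], 5]
    - [[0, 0, 5], [0, 0, 0], 5]
    - [[0, 0, 0], [0, 0, 0], 5]

```text
time: 18.9
ee_pos: [0.452, -0.0223, 0.0645]
tcp_rot: [-179.9, -0.0, 115.0]
wrist_force: [0.2, 0.1, -0.9]
opening: 0.0087
grasp_force: 51.4
```

servo_tool:
  moves:
    - [[0, 0, 5], [0, 0, 0], 5]
    - [[0, 0, 5], [0, 0, 0], 5]
    - [[0, 0, 5], [0, 0, 0], 5]
    - [[0, 0, 5], [0, 0, 0], 5]
    - [[0, 0, 5], [0, 0, 0], 5]
    - [[0, 0, 5], [0, 0, 0], 5]
    - [[0, 0, 5], [0, 0, 0], 5]
    - [[0, 0, 5], [0, 0, 0], 5]
    - [[0, 0, 0], [0, 0, 0], 5]
    - [[0, 0, 0], [0, 0, 0], 5]

```text
time: 19.9
ee_pos: [0.452, -0.0223, 0.0644]
tcp_rot: [-179.9, 0.0, 75.3]
wrist_force: [-0.5, -1.3, -0.5]
opening: 0.0086
grasp_force: 51.4
```

```bash
cat > point.py <<'E'
from h import *
def pointer(fn,ctr=(.452,-.0223)):
    c=calibration('wrist'); save('wrist',fn); o=get_obs()
    im=cv2.imread('pics/'+fn).astype(int); m=(im[...,2]>90)&(im[...,1]<60)&(im[...,0]<60)
    v,u=np.nonzero(m); q=np.array([pix2w('wrist',a,b,.025,c)[:2] for a,b in zip(u,v)]).reshape(-1,2)-ctr
    r=np.hypot(*q.T); q=q[(r<.055)&(r>.02)]
    print('pointer n',len(q),'bearing',np.degrees(np.arctan2(q[:,1].mean(),q[:,0].mean())).round(1) if len(q) else None,
      'yaw',round(o['tcp_rot'][2],1),'z',round(o['ee_pos'][2],4),'F',np.round(o['wrist_force'],1),'T',np.round(o['torque'],3))
E
python3 - <<'E'
from point import *
import numpy as np
pointer('w8.png')
im=cv2.imread('pics/w8.png'); cv2.imwrite('pics/w8c.png',im[100:400,130:430])
# rest pointer from w7 (orig pose: yaw155)
E
```

```text
pointer n 215 bearing 65.2 yaw 75.2 z 0.0644 F [-0.8  0.1 -0. ] T [-0.025  0.009 -0.015]
```

View pics/w8c.png

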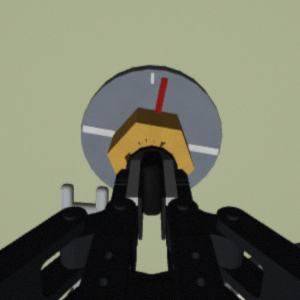

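servo_tool:
  moves:
    - [[0, 0, -6], [0, 0, 0], 5]
    - [[0, 0, -6], [0, 0, 0], 5]
    - [[0, 0, -6], [0, 0, 0], 5]
    - [[0, 0, -6], [0, 0, 0], 5]
    - [[0, 0, -6], [0, 0, 0], 5]
    - [[0, 0, -6], [0, 0, 0], 5]
    - [[0, 0, -6], [0, 0, 0], 5]
    - [[0, 0, -6], [0, 0, 0], 5]
    - [[0, 0, -6], [0, 0, 0], 5]
    - [[0, 0, -6], [0, 0, 0], 5]
    - [[0, 0, -6], [0, 0, 0], 5]
    - [[0, 0, -6], [0, 0, 0], 5]

```text
time: 21.15
ee_pos: [0.4521, -0.0224, 0.0646]
tcp_rot: [-180.0, -0.1, 147.4]
wrist_force: [0.0, -0.3, 0.7]
opening: 0.0088
grasp_force: 51.5
```

servo_tool:
  moves:
    - [[0, 0, -6], [0, 0, 0], 5]
    - [[0, 0, -2], [0, 0, 0], 5]
    - [[0, 0, 0], [0, 0, 0], 5]
    - [[0, 0, 0], [0, 0, -0.01], 5]
    - [[0, 0, 0], [0, 0, -0.02], 5]
    - [[0, 0, 0], [0, 0, -0.03], 5]
    - [[0, 0, 0], [0, 0, -0.03], 5]
    - [[0, 0, 0], [0, 0, 0], 5]

```text
time: 21.95
ee_pos: [0.4538, -0.0224, 0.1591]
tcp_rot: [179.9, 0.3, 155.0]
wrist_force: [1.3, 0.5, -0.4]
opening: 0.0089
grasp_force: 51.4
```

```bash
python3 - <<'E'
from point import *
pointer('w9.png')
go([.480,-.261,.12],155,first='shift')
E
```

```text
pointer n 82 bearing 65.7 yaw 155.0 z 0.1568 F [ 0.1  0.5 -0.6] T [-0.019 -0.009 -0.012]
q6 22.1 pose [ 0.4532 -0.0224  0.1568] [1.799e+02 1.000e-01 1.550e+02]
shift ROT [0.1 0.1 0. ] 1 rows [0.06, 0.13, 0.03] yaw 155
  SHIFT [-0.1249 -0.205   0.0369] 7 rows [-0.0178, -0.0293, 0.0053]
```

servo_tool:
  moves:
    - [[0, 0, 0], [-0.0208, -0.0342, 0], 5]
    - [[0, 0, 0], [-0.0208, -0.0342, 0], 5]
    - [[0, 0, 0], [-0.0208, -0.0342, 0], 5]
    - [[0, 0, 0], [-0.0208, -0.0342, 0], 5]
    - [[0, 0, 0], [-0.0208, -0.0342, 0], 5]
    - [[0, 0, 0], [-0.0208, -0.0342, 0], 5]
    - [[0, 0, 0], [0, 0, 0.02], 5]
    - [[0, 0, 0], [0, 0, 0], 5]
    - [[0, 0, 0], [0, 0, 0], 5]

```text
time: 22.9
ee_pos: [0.478, -0.2605, 0.1337]
tcp_rot: [-180.0, -0.2, 155.0]
wrist_force: [0.1, -0.2, -0.4]
opening: 0.0083
grasp_force: 51.4
```

```bash
python3 - <<'E'
from h import *
save('wrist','w10.png')
marks(['carousel_hub','bin'],'wrist',2)
go([.480,-.261,.062],155,first='shift')
E
```

```text
bin 0.71 [ 0.4819 -0.289   0.0285]
q6 -3.6 pose [ 0.4789 -0.2604  0.1352] [-180.    -0.   155.1]
shift ROT [-0.  -0.   0.1] 1 rows [-0.03, -0.02, 0.1] yaw 155
  SHIFT [-0.0012 -0.0001  0.0732] 2 rows [-0.0006, -0.0, 0.0366]
```

View pics/w10.png

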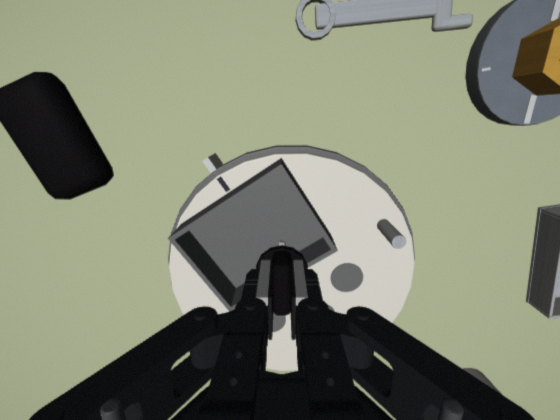

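servo_tool:
  moves:
    - [[0, 0, 0], [0, 0, 0.03], 5]
    - [[0, 0, 0], [0, 0, 0.03], 5]
    - [[0, 0, 0], [0, 0, 0.012], 5]
    - [[0, 0, 0], [0, 0, 0], 5]
    - [[0, 0, 0], [0, 0, 0], 30]
    - [[0, 0, 0], [0, 0, 0], 30]
    - [[0, 0, 0], [0, 0, 0], 30]
    - [[0, 0, 0], [0, 0, -0.02], 30]
    - [[0, 0, 0], [0, 0, -0.04], 35]
    - [[0, 0, 0], [0, 0, -0.04], 40]
    - [[0, 0, 0], [0, 0, -0.04], 40]
    - [[0, 0, 0], [0, 0, 0], 40]

```text
time: 24.25
ee_pos: [0.4805, -0.262, 0.2092]
tcp_rot: [-179.9, 0.5, 155.0]
wrist_force: [-0.9, -0.2, -0.4]
opening: 0.0343
grasp_force: 0.0
```

```bash
python3 - <<'E'
from h import *
save('wrist','w11.png',(80,380,80,480),1)
marks(['carousel_hub','bin','screw_1_mid'],'wrist',2)
go([.503,.218,.15],173,first='shift')
E
```

```text
carousel_hub 0.7 [ 0.5396 -0.2789  0.0171]
bin 0.87 [ 0.4827 -0.2863  0.0206]
screw_1_mid 0.96 [ 0.473  -0.2608  0.0425]
q6 -3.6 pose [ 0.4785 -0.261   0.2016] [-1.80e+02 -1.00e-01  1.55e+02]
shift ROT [ -0.   -0.1 -18. ] 3 rows [-0.0, -0.04, -5.99] yaw 173
  SHIFT [0.1798 0.4446 0.0519] 13 rows [0.0138, 0.0342, 0.004]
```

View pics/w11.png

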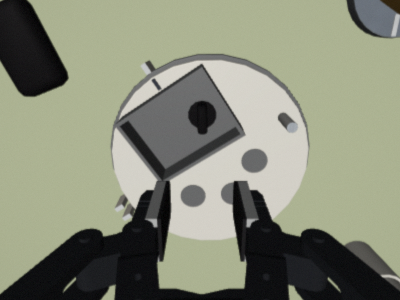

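servo_tool:
  moves:
    - [[0, 0, 0], [0.0138, 0.0342, 0], 40]
    - [[0, 0, 0], [0.0138, 0.0342, 0], 40]
    - [[0, 0, 0], [0.0138, 0.0342, 0], 40]
    - [[0, 0, 0], [0.0138, 0.0342, 0], 40]
    - [[0, 0, 0], [0.0138, 0.0342, 0], 40]
    - [[0, 0, 0], [0.0138, 0.0342, 0], 40]
    - [[0, 0, 0], [0.0138, 0.0342, 0], 40]
    - [[0, 0, 0], [0.0138, 0.0342, 0], 40]
    - [[0, 0, 0], [0.0138, 0.0342, 0], 40]
    - [[0, 0, 0], [0.0138, 0.0342, 0], 40]
    - [[0, 0, 0], [0.0138, 0.0342, 0], 40]
    - [[0, 0, 0], [0.0138, 0.0342, 0], 40]

```text
time: 25.65
ee_pos: [0.5011, 0.1823, 0.201]
tcp_rot: [-179.9, -0.2, 155.0]
wrist_force: [1.1, -0.7, -1.1]
opening: 0.0342
grasp_force: 0.0
```

servo_tool:
  moves:
    - [[0, 0, 0], [0.0138, 0.0342, 0], 40]
    - [[0, 0, -6], [0, 0, 0], 40]
    - [[0, 0, -6], [0, 0, 0], 40]
    - [[0, 0, -6], [0, 0, 0], 40]
    - [[0, 0, 0], [0, 0, 0], 40]
    - [[0, 0, 0], [0, 0, 0], 40]

```text
time: 26.25
ee_pos: [0.5034, 0.2176, 0.2015]
tcp_rot: [-180.0, -0.2, 172.9]
wrist_force: [-0.5, -0.4, -0.3]
opening: 0.0343
grasp_force: 0.0
```

```bash
cat > rack.py <<'E'
from h import *
def rack():
    c=calibration('wrist'); im,d=camera('wrist')
    K=np.array(c['camera_matrix']);R=np.array(c['R']);t=np.array(c['t'])
    v,u=np.mgrid[0:420,0:560]; P=np.stack([(u-K[0,2])/K[0,0]*d,(v-K[1,2])/K[1,1]*d,d],-1)
    W=(P-t)@R
    m=(im.max(2)<70)&(W[...,2]>.049)&(W[...,2]<.062)&(abs(W[...,1]-.2)<.05)&(v<300)
    k,l,s,cc=cv2.connectedComponentsWithStats(m.astype(np.uint8))
    for i in range(1,k):
        if s[i,4]>40:
            q=W[l==i]; r=cv2.minAreaRect((q[:,:2]*1000).astype(np.float32)); print(s[i,4],cc[i].round(0),q[:,2].mean().round(4),np.round(r[0],1),np.round(r[1],1),round(r[2],1))
    m=(im.min(2)>120)&(abs(W[...,2]-.03)<.004)&(abs(W[...,1]-.2)<.06)
    k,l,s,cc=cv2.connectedComponentsWithStats(m.astype(np.uint8)); i=1+np.argmax(s[1:,4]); q=W[l==i]; print('rack',cv2.minAreaRect((q[:,:2]*1000).astype(np.float32)))
E
python3 - <<'E'
from rack import *
rack()
go([.5028,.2172,.0385],173,first='shift')
E
```

```text
261 [281. 198.] 0.055 [502.1 216.6] [ 9.3 28.4] 82.7
228 [281. 235.] 0.055 [543.4 212.5] [ 9.7 27.6] 82.7
204 [282. 270.] 0.0549 [585.2 207.8] [ 9.  28.1] 83.0
rack ((545.0120849609375, 212.20407104492188), (50.22273635864258, 213.35714721679688), 83.89524841308594)
q6 30.5 pose [0.5035 0.2176 0.2017] [-1.800e+02 -1.000e-01  1.729e+02]
shift ROT [-0.  -0.1 -0.1] 1 rows [-0.03, -0.13, -0.13] yaw 173
  SHIFT [ 0.0002 -0.0004  0.1632] 5 rows [0.0, -0.0001, 0.0326]
```

servo_tool:
  force: 50
  moves:
    - [[0, 0, 0], [0.0009, -0.0006, 0.04], 40]
    - [[0, 0, 0], [0, 0, 0.04], 40]
    - [[0, 0, 0], [0, 0, 0.04], 40]
    - [[0, 0, 0], [0, 0, 0.03], 40]
    - [[0, 0, 0], [0, 0, 0.013], 40]
    - [[0, 0, 0], [0, 0, 0], 40]
    - [[0, 0, 0], [0, 0, 0], 5]
    - [[0, 0, 0], [0, 0, 0], 5]
    - [[0, 0, 0], [0, 0, 0], 5]
    - [[0, 0, 0], [0, 0, 0], 5]
    - [[0, 0, 0], [0, 0, 0], 5]

```text
time: 27.4
ee_pos: [0.5037, 0.2178, 0.0416]
tcp_rot: [179.9, 0.1, 173.0]
wrist_force: [-0.1, 0.0, 7.3]
opening: 0.0085
grasp_force: 51.0
```

servo_tool:
  moves:
    - [[0, 0, 0], [0, 0, -0.02], 5]
    - [[0, 0, 0], [0, 0, -0.05], 5]
    - [[0, 0, 0], [0, 0, -0.05], 5]
    - [[0, 0, 0], [0.003, -0.0348, 0], 5]
    - [[0, 0, 0], [0.003, -0.0348, 0], 5]
    - [[0, 0, 0], [0.003, -0.0348, 0], 5]
    - [[0, 0, 0], [0.003, -0.0348, 0], 5]
    - [[0, 0, 0], [0.003, -0.0348, 0], 5]
    - [[0, 0, 0], [0.003, -0.0348, 0], 5]
    - [[0, 0, 0], [0.003, -0.0348, 0], 5]

```text
time: 28.4
ee_pos: [0.4521, -0.0233, 0.1604]
tcp_rot: [180.0, 0.0, 173.0]
wrist_force: [1.3, 0.0, -1.0]
opening: 0.0084
grasp_force: 50.1
```

servo_tool:
  moves:
    - [[0, 0, 4.5], [0, 0, 0], 5]
    - [[0, 0, 4.5], [0, 0, 0], 5]
    - [[0, 0, 4.5], [0, 0, 0], 5]
    - [[0, 0, 4.5], [0, 0, 0], 5]
    - [[0, 0, 0], [0, 0, 0.03], 5]
    - [[0, 0, 0], [0, 0, 0.02], 5]
    - [[0, 0, 0], [0, 0, 0], 5]
    - [[0, 0, 0], [0, 0, 0], 5]

```text
time: 29.2
ee_pos: [0.4523, -0.022, 0.1104]
tcp_rot: [-180.0, -0.0, 155.0]
wrist_force: [1.0, -0.0, -0.7]
opening: 0.0086
grasp_force: 50.1
```

```bash
cat > chk.py <<'E'
from gauge import *
def chk(fn,tgt=(.452,-.0223,.065),yaw=155):
    c=calibration('wrist'); save('wrist',fn); e=(.452,-.023)
    out,br,wh,gr=gaugefit('pics/'+fn,c,e)
    k,l,s,cc=cv2.connectedComponentsWithStats(wh.astype(np.uint8))
    q=[np.array(cc[i])*.13/259-.065+e for i in range(1,k) if 25<s[i,4]<80]
    q=[a for a in q if .035<np.hypot(*(a-e))<.055]; print('thin',np.round(q,4).tolist(),'mid',np.mean(q,0).round(4))
    o=get_obs(); print('grip',o['opening'],o['grasp_force']); go(tgt,yaw,first='shift')
E
python3 -c "
from chk import *
chk('w12.png')"
```

```text
thin [[0.4403, -0.0651], [0.4643, 0.0203]] mid [ 0.4523 -0.0224]
grip 0.008392471741284817 50.11198818683624
q6 22.2 pose [ 0.4528 -0.022   0.1109] [180.   0. 155.]
shift ROT [0. 0. 0.] 1 rows [0.01, 0.01, 0.04] yaw 155
  SHIFT [ 0.0006 -0.0006  0.0459] 2 rows [0.0003, -0.0003, 0.023]
```

servo_tool:
  moves:
    - [[0, 0, 0], [0.0004, -0.0003, 0.015], 5]
    - [[0, 0, 0], [0, 0, 0.01], 5]
    - [[0, 0, 0], [0, 0, 0.004], 5]
    - [[0, 0, 0], [0, 0, 0.003], 5]
    - [[0, 0, 0], [0, 0, 0.003], 5]
    - [[0, 0, 0], [0, 0, 0.003], 5]
    - [[0, 0, 0], [0, 0, 0.002], 5]
    - [[0, 0, 0], [0, 0, 0.002], 5]
    - [[0, 0, 0], [0, 0, 0.001], 5]
    - [[0, 0, 0], [0, 0, 0], 5]
    - [[0, 0, 0], [0, 0, 0], 5]

```text
time: 30.35
ee_pos: [0.4521, -0.0221, 0.0673]
tcp_rot: [180.0, -0.0, 155.0]
wrist_force: [-1.6, 0.6, 5.4]
opening: 0.0084
grasp_force: 50.9
```

```bash
python3 - <<'E'
from point import *
pointer('w13.png')
marks(['screw_1_mid'],'wrist',2)
E
```

```text
pointer n 152 bearing 65.2 yaw 155.0 z 0.0672 F [-1.7 -0.9  5.2] T [0.021 0.244 0.027]
screw_1_mid 0.88 [ 0.4766 -0.2603  0.05  ]
```

servo_tool:
  moves:
    - [[0, 0, 5], [0, 0, 0], 5]
    - [[0, 0, 5], [0, 0, 0], 5]
    - [[0, 0, 5], [0, 0, 0], 5]
    - [[0, 0, 5], [0, 0, 0], 5]
    - [[0, 0, 5], [0, 0, 0], 5]
    - [[0, 0, 5], [0, 0, 0], 5]
    - [[0, 0, 5], [0, 0, 0], 5]
    - [[0, 0, 5], [0, 0, 0], 5]
    - [[0, 0, 0], [0, 0, 0], 5]

```text
time: 31.35
ee_pos: [0.4521, -0.0223, 0.0673]
tcp_rot: [-180.0, 0.0, 114.9]
wrist_force: [-1.2, -1.3, 5.3]
opening: 0.0083
grasp_force: 50.9
```

servo_tool:
  moves:
    - [[0, 0, 5], [0, 0, 0], 5]
    - [[0, 0, 5], [0, 0, 0], 5]
    - [[0, 0, 5], [0, 0, 0], 5]
    - [[0, 0, 5], [0, 0, 0], 5]
    - [[0, 0, 5], [0, 0, 0], 5]
    - [[0, 0, 5], [0, 0, 0], 5]
    - [[0, 0, 5], [0, 0, 0], 5]
    - [[0, 0, 5], [0, 0, 0], 5]
    - [[0, 0, 0], [0, 0, 0], 5]
    - [[0, 0, 0], [0, 0, 0], 5]

```text
time: 32.35
ee_pos: [0.4518, -0.0223, 0.0672]
tcp_rot: [-180.0, 0.0, 75.0]
wrist_force: [-3.4, -0.9, 5.9]
opening: 0.0087
grasp_force: 51.0
```

```bash
python3 - <<'E'
from point import *
pointer('w14.png')
save('scene','s14.png'); marks(['tray_in'],'scene',2)
E
```

```text
pointer n 184 bearing 8.8 yaw 75.0 z 0.0672 F [-2.3 -0.7  5.6] T [-0.306  0.618  0.182]
tray_in 0.78 [ 0.6511  0.0092 -0.0025]
tray_in 0.61 [ 0.4584 -0.0248  0.0499]
```

servo_tool:
  moves:
    - [[0, 0, -6], [0, 0, 0], 5]
    - [[0, 0, -6], [0, 0, 0], 5]
    - [[0, 0, -6], [0, 0, 0], 5]
    - [[0, 0, -6], [0, 0, 0], 5]
    - [[0, 0, -6], [0, 0, 0], 5]
    - [[0, 0, -6], [0, 0, 0], 5]
    - [[0, 0, -6], [0, 0, 0], 5]
    - [[0, 0, -6], [0, 0, 0], 5]
    - [[0, 0, -6], [0, 0, 0], 5]
    - [[0, 0, -6], [0, 0, 0], 5]
    - [[0, 0, -6], [0, 0, 0], 5]
    - [[0, 0, -6], [0, 0, 0], 5]

```text
time: 33.7
ee_pos: [0.4523, -0.0221, 0.0673]
tcp_rot: [180.0, 0.0, 147.3]
wrist_force: [1.0, 0.1, 4.7]
opening: 0.0083
grasp_force: 50.8
```

servo_tool:
  moves:
    - [[0, 0, -6], [0, 0, 0], 5]
    - [[0, 0, -2], [0, 0, 0], 5]
    - [[0, 0, 0], [0, 0, 0], 5]
    - [[0, 0, 0], [0, 0, 0], 5]
    - [[0, 0, 0], [0, 0, -0.005], 5]
    - [[0, 0, 0], [0, 0, -0.01], 5]
    - [[0, 0, 0], [0, 0, -0.02], 5]
    - [[0, 0, 0], [0, 0, -0.03], 5]
    - [[0, 0, 0], [0, 0, -0.03], 5]
    - [[0, 0, 0], [0, 0, 0], 5]

```text
time: 34.7
ee_pos: [0.4534, -0.0222, 0.1659]
tcp_rot: [179.9, 0.2, 155.0]
wrist_force: [1.4, 0.6, -1.5]
opening: 0.0083
grasp_force: 50.1
```

```bash
python3 - <<'E'
from point import *
pointer('w15.png')
marks(['tray_in'],'wrist',2)
camera('top');marks(['tray_in'],'top',2)
go([.657,.011,.16],155,first='shift')
E
```

```text
pointer n 68 bearing 64.5 yaw 155.0 z 0.1637 F [ 0.5  0.  -0.6] T [ 0.021  0.007 -0.029]
tray_in 0.82 [ 0.6575  0.0107 -0.0019]
tray_in 0.95 [0.6552 0.0109 0.002 ]
q6 22.2 pose [ 0.4514 -0.0221  0.1606] [-1.799e+02 -1.000e-01  1.550e+02]
shift ROT [-0.1 -0.1  0. ] 1 rows [-0.05, -0.15, 0.03] yaw 155
  SHIFT [-0.1724  0.1168  0.    ] 6 rows [-0.0287, 0.0195, 0.0]
```

servo_tool:
  moves:
    - [[0, 0, 0], [-0.027, 0.0233, 0], 5]
    - [[0, 0, 0], [-0.027, 0.0233, 0], 5]
    - [[0, 0, 0], [-0.027, 0.0233, 0], 5]
    - [[0, 0, 0], [-0.027, 0.0233, 0], 5]
    - [[0, 0, 0], [-0.027, 0.0233, 0], 5]
    - [[0, 0, 0], [-0.027, 0.0233, 0], 5]
    - [[0, 0, 0], [0, 0, 0], 5]
    - [[0, 0, 0], [0, 0, 0.035], 5]
    - [[0, 0, 0], [0, 0, 0.035], 5]
    - [[0, 0, 0], [0, 0, 0.03], 5]
    - [[0, 0, 0], [0, 0, 0.019], 5]

```text
time: 36.0
ee_pos: [0.6552, 0.0361, 0.0382]
tcp_rot: [-179.8, -0.3, 155.0]
wrist_force: [0.3, -0.1, 0.2]
opening: 0.0087
grasp_force: 50.1
```

servo_tool:
  moves:
    - [[0, 0, 0], [0, 0, 0], 5]
    - [[0, 0, 0], [0, 0, 0], 30]
    - [[0, 0, 0], [0, 0, 0], 30]
    - [[0, 0, 0], [0, 0, 0], 30]
    - [[0, 0, 0], [0, 0, -0.03], 30]
    - [[0, 0, 0], [0, 0, -0.05], 40]
    - [[0, 0, 0], [0, 0, -0.05], 40]
    - [[0, 0, 0], [0, 0, -0.03], 40]
    - [[0, 0, 0], [0, 0, 0], 40]

```text
time: 36.9
ee_pos: [0.6594, 0.0364, 0.209]
tcp_rot: [179.8, 0.4, 155.0]
wrist_force: [0.5, 0.5, 0.3]
opening: 0.0342
grasp_force: 0.0
```

```bash
python3 - <<'E'
from h import *
save('wrist','w16.png')
marks(['tray_in','screw_1_mid'],'wrist',3)
go([.5435,.2125,.2],173,first='shift')
E
```

```text
tray_in 0.71 [ 0.659   0.0108 -0.0018]
tray_in 0.37 [ 0.4459 -0.0215 -0.0034]
q6 28.1 pose [0.6577 0.0363 0.2019] [-1.80e+02 -1.00e-01  1.55e+02]
shift ROT [ -0.   -0.1 -18. ] 3 rows [-0.0, -0.03, -5.99] yaw 173
  SHIFT [0.1779 0.1116 0.0021] 6 rows [0.0297, 0.0186, 0.0004]
```

servo_tool:
  moves:
    - [[0, 0, 0], [0.0297, 0.0186, 0], 40]
    - [[0, 0, 0], [0.0297, 0.0186, 0], 40]
    - [[0, 0, 0], [0.0297, 0.0186, 0], 40]
    - [[0, 0, 0], [0.0297, 0.0186, 0], 40]
    - [[0, 0, 0], [0.0297, 0.0186, 0], 40]
    - [[0, 0, 0], [0.0297, 0.0186, 0], 40]
    - [[0, 0, -6], [0, 0, 0], 40]
    - [[0, 0, -6], [0, 0, 0], 40]
    - [[0, 0, -6], [0, 0, 0], 40]
    - [[0, 0, 0], [0, 0, 0], 40]
    - [[0, 0, 0], [0, 0, 0], 40]

```text
time: 38.15
ee_pos: [0.5429, 0.2125, 0.2013]
tcp_rot: [-180.0, -0.2, 172.9]
wrist_force: [0.4, 0.4, 0.4]
opening: 0.0341
grasp_force: 0.0
```

```bash
cat > black.py <<'E'
from h import *
def black(cam,x0,x1,y0,y1,zmin=.005):
    c=calibration(cam); im,d=camera(cam)
    K=np.array(c['camera_matrix']);R=np.array(c['R']);t=np.array(c['t'])
    v,u=np.mgrid[0:420,0:560]; W=(np.stack([(u-K[0,2])/K[0,0]*d,(v-K[1,2])/K[1,1]*d,d],-1)-t)@R
    m=(im.max(2)<48)&(W[...,0]>x0)&(W[...,0]<x1)&(W[...,1]>y0)&(W[...,1]<y1)&(W[...,2]>zmin)&(W[...,2]<.08)
    k,l,s,cc=cv2.connectedComponentsWithStats(m.astype(np.uint8))
    for i in range(1,k):
        if s[i,4]>8: q=W[l==i]; print('black',cam,s[i,4],q.mean(0).round(3),'ext',np.ptp(q,0).round(3),'zmax',q[:,2].max().round(3))
E
python3 - <<'E'
from rack import *
from black import *
rack()
black('scene',.59,.72,-.06,.08); black('top',.59,.72,-.06,.08)
marks(['screw_1_mid'],'scene',6)
go([.5435,.2125,.0405],173,first='shift')
E
```

```text
257 [281. 200.] 0.0549 [543.9 212.3] [ 9.4 28.2] 82.6
221 [282. 237.] 0.0551 [585.1 207.6] [ 8.7 27.9] 83.0
rack ((545.1966552734375, 212.12619018554688), (50.072845458984375, 213.7418212890625), 83.94992065429688)
black scene 86 [0.66  0.042 0.038] ext [0.021 0.015 0.025] zmax 0.051
black top 63 [0.654 0.037 0.042] ext [0.024 0.022 0.028] zmax 0.055
screw_1_mid 0.51 [ 0.4572 -0.0249  0.0477]
screw_1_mid 0.49 [ 0.4834 -0.2672  0.0526]
q6 28.4 pose [0.5432 0.2125 0.2021] [-1.80e+02 -1.00e-01  1.73e+02]
shift ROT [-0.  -0.1 -0. ] 1 rows [-0.01, -0.1, -0.05] yaw 173
  SHIFT [-0.0006  0.      0.1616] 5 rows [-0.0001, 0.0, 0.0323]
```

servo_tool:
  force: 50
  moves:
    - [[0, 0, 0], [-0.0006, 0, 0.04], 40]
    - [[0, 0, 0], [0, 0, 0.04], 40]
    - [[0, 0, 0], [0, 0, 0.04], 40]
    - [[0, 0, 0], [0, 0, 0.03], 40]
    - [[0, 0, 0], [0, 0, 0.0115], 40]
    - [[0, 0, 0], [0, 0, 0], 40]
    - [[0, 0, 0], [0, 0, 0], 5]
    - [[0, 0, 0], [0, 0, 0], 5]
    - [[0, 0, 0], [0, 0, 0], 5]
    - [[0, 0, 0], [0, 0, 0], 5]
    - [[0, 0, 0], [0, 0, 0], 5]

```text
time: 39.45
ee_pos: [0.5449, 0.213, 0.0431]
tcp_rot: [179.9, 0.1, 173.0]
wrist_force: [0.9, -0.2, 7.4]
opening: 0.0085
grasp_force: 51.3
```

servo_tool:
  moves:
    - [[0, 0, 0], [0, 0, -0.02], 5]
    - [[0, 0, 0], [0, 0, -0.05], 5]
    - [[0, 0, 0], [0, 0, -0.05], 5]
    - [[0, 0, 0], [0.0089, -0.0349, 0], 5]
    - [[0, 0, 0], [0.0089, -0.0349, 0], 5]
    - [[0, 0, 0], [0.0089, -0.0349, 0], 5]
    - [[0, 0, 0], [0.0089, -0.0349, 0], 5]
    - [[0, 0, 0], [0.0089, -0.0349, 0], 5]
    - [[0, 0, 0], [0.0089, -0.0349, 0], 5]
    - [[0, 0, 0], [0.0089, -0.0349, 0], 5]

```text
time: 40.45
ee_pos: [0.4519, -0.0236, 0.162]
tcp_rot: [180.0, 0.0, 173.1]
wrist_force: [0.2, -0.1, -0.4]
opening: 0.0085
grasp_force: 50.5
```

servo_tool:
  moves:
    - [[0, 0, 4.5], [0, 0, 0], 5]
    - [[0, 0, 4.5], [0, 0, 0], 5]
    - [[0, 0, 4.5], [0, 0, 0], 5]
    - [[0, 0, 4.5], [0, 0, 0], 5]
    - [[0, 0, 0], [0, 0, 0.03], 5]
    - [[0, 0, 0], [0, 0, 0.02], 5]
    - [[0, 0, 0], [0, 0, 0], 5]
    - [[0, 0, 0], [0, 0, 0], 5]

```text
time: 41.25
ee_pos: [0.4524, -0.0224, 0.112]
tcp_rot: [-180.0, -0.0, 155.0]
wrist_force: [-1.0, 0.2, 0.1]
opening: 0.0086
grasp_force: 50.5
```

```bash
python3 -c "
from chk import *
chk('w17.png')"
```

```text
thin [[0.4403, -0.0652], [0.4643, 0.0204]] mid [ 0.4523 -0.0224]
grip 0.008312370507347067 50.454073548316956
q6 22.1 pose [ 0.4528 -0.0224  0.1125] [180.   0. 155.]
shift ROT [0. 0. 0.] 1 rows [0.01, 0.02, 0.04] yaw 155
  SHIFT [ 0.0008 -0.0003  0.0474] 2 rows [0.0004, -0.0001, 0.0237]
```

servo_tool:
  moves:
    - [[0, 0, 0], [0.0004, -0.0002, 0.015], 5]
    - [[0, 0, 0], [0, 0, 0.01], 5]
    - [[0, 0, 0], [0, 0, 0.004], 5]
    - [[0, 0, 0], [0, 0, 0.003], 5]
    - [[0, 0, 0], [0, 0, 0.003], 5]
    - [[0, 0, 0], [0, 0, 0.003], 5]
    - [[0, 0, 0], [0, 0, 0.002], 5]
    - [[0, 0, 0], [0, 0, 0.002], 5]
    - [[0, 0, 0], [0, 0, 0.0015], 5]
    - [[0, 0, 0], [0, 0, 0], 5]
    - [[0, 0, 0], [0, 0, 0], 5]

```text
time: 42.4
ee_pos: [0.4524, -0.0224, 0.0682]
tcp_rot: [180.0, 0.0, 155.0]
wrist_force: [0.6, 0.1, 5.7]
opening: 0.0082
grasp_force: 51.2
```

servo_tool:
  moves:
    - [[0, 0, 5], [0, 0, 0], 5]
    - [[0, 0, 5], [0, 0, 0], 5]
    - [[0, 0, 5], [0, 0, 0], 5]
    - [[0, 0, 5], [0, 0, 0], 5]
    - [[0, 0, 0], [0, 0, 0], 5]

```text
time: 42.9
ee_pos: [0.4524, -0.0224, 0.0681]
tcp_rot: [180.0, 0.0, 135.0]
wrist_force: [0.2, -0.2, 5.1]
opening: 0.0084
grasp_force: 51.2
```

```bash
python3 - <<'E'
from point import *
pointer('w18.png')
E
```

```text
pointer n 198 bearing 64.2 yaw 135.1 z 0.0681 F [ 0.1 -0.6  6.1] T [-0.125 -0.083  0.022]
```

servo_tool:
  moves:
    - [[0, 0, 5], [0, 0, 0], 5]
    - [[0, 0, 5], [0, 0, 0], 5]
    - [[0, 0, 5], [0, 0, 0], 5]
    - [[0, 0, 5], [0, 0, 0], 5]
    - [[0, 0, 5], [0, 0, 0], 5]
    - [[0, 0, 5], [0, 0, 0], 5]
    - [[0, 0, 5], [0, 0, 0], 5]
    - [[0, 0, 5], [0, 0, 0], 5]
    - [[0, 0, 5], [0, 0, 0], 5]
    - [[0, 0, 5], [0, 0, 0], 5]
    - [[0, 0, 5], [0, 0, 0], 5]
    - [[0, 0, 5], [0, 0, 0], 5]

```text
time: 44.15
ee_pos: [0.4515, -0.0223, 0.0671]
tcp_rot: [-179.9, 0.0, 75.0]
wrist_force: [0.0, -0.1, -0.8]
opening: 0.0084
grasp_force: 50.5
```

```bash
python3 - <<'E'
from point import *
pointer('w19.png')
E
```

```text
pointer n 207 bearing 63.6 yaw 74.7 z 0.0671 F [ 1.3  0.4 -0.5] T [-0.002 -0.063 -0.021]
```

servo_tool:
  moves:
    - [[0, 0, -6], [0, 0, 0], 5]
    - [[0, 0, -6], [0, 0, 0], 5]
    - [[0, 0, -6], [0, 0, 0], 5]
    - [[0, 0, -6], [0, 0, 0], 5]
    - [[0, 0, -6], [0, 0, 0], 5]
    - [[0, 0, -6], [0, 0, 0], 5]
    - [[0, 0, -6], [0, 0, 0], 5]
    - [[0, 0, -6], [0, 0, 0], 5]
    - [[0, 0, -6], [0, 0, 0], 5]
    - [[0, 0, -6], [0, 0, 0], 5]
    - [[0, 0, -6], [0, 0, 0], 5]
    - [[0, 0, -6], [0, 0, 0], 5]

```text
time: 45.4
ee_pos: [0.4517, -0.0224, 0.0674]
tcp_rot: [-180.0, -0.1, 147.5]
wrist_force: [0.0, 0.4, 1.4]
opening: 0.0084
grasp_force: 50.7
```

servo_tool:
  moves:
    - [[0, 0, -6], [0, 0, 0], 5]
    - [[0, 0, -2], [0, 0, 0], 5]
    - [[0, 0, 0], [0, 0, 0], 5]
    - [[0, 0, 0], [0, 0, 0], 5]
    - [[0, 0, 0], [0, 0, -0.005], 5]
    - [[0, 0, 0], [0, 0, -0.01], 5]
    - [[0, 0, 0], [0, 0, -0.02], 5]
    - [[0, 0, 0], [0, 0, -0.03], 5]
    - [[0, 0, 0], [0, 0, -0.03], 5]
    - [[0, 0, 0], [0, 0, 0], 5]

```text
time: 46.4
ee_pos: [0.4536, -0.0225, 0.1672]
tcp_rot: [179.9, 0.3, 155.0]
wrist_force: [0.3, 0.3, -1.0]
opening: 0.0085
grasp_force: 50.5
```

```bash
python3 - <<'E'
from point import *
pointer('w20.png')
from black import *
camera('top'); black('top',.43,.54,-.35,-.23,.03); marks(['bin'],'top',1)
go([.4875,-.315,.16],155,first='shift')
E
```

```text
pointer n 78 bearing 71.4 yaw 155.0 z 0.1649 F [-0.5 -0.6 -0.6] T [0.014 0.03  0.003]
black top 88 [ 0.493 -0.338  0.044] ext [0.073 0.014 0.028] zmax 0.058
black top 99 [ 0.48  -0.258  0.064] ext [0.029 0.028 0.028] zmax 0.078
black top 26 [ 0.464 -0.235  0.048] ext [0.049 0.007 0.018] zmax 0.058
bin 0.84 [ 0.4868 -0.2903  0.0292]
q6 22.1 pose [ 0.4516 -0.0224  0.1617] [-1.80e+02 -1.00e-01  1.55e+02]
shift ROT [-0.  -0.1  0. ] 1 rows [-0.05, -0.13, 0.04] yaw 155
  SHIFT [-0.1561 -0.2501  0.0016] 8 rows [-0.0195, -0.0313, 0.0002]
```

servo_tool:
  moves:
    - [[0, 0, 0], [-0.0195, -0.031, 0], 5]
    - [[0, 0, 0], [-0.0195, -0.031, 0], 5]
    - [[0, 0, 0], [-0.0195, -0.031, 0], 5]
    - [[0, 0, 0], [-0.0195, -0.031, 0], 5]
    - [[0, 0, 0], [-0.0195, -0.031, 0], 5]
    - [[0, 0, 0], [-0.0195, -0.031, 0], 5]
    - [[0, 0, 0], [-0.0195, -0.031, 0], 5]
    - [[0, 0, 0], [-0.0195, -0.031, 0], 5]
    - [[0, 0, 0], [0, 0, 0], 5]
    - [[0, 0, 0], [0, 0, 0.03], 5]
    - [[0, 0, 0], [0, 0, 0.03], 5]
    - [[0, 0, 0], [0, 0, 0.025], 5]

```text
time: 47.8
ee_pos: [0.4877, -0.3122, 0.0746]
tcp_rot: [180.0, -0.2, 155.0]
wrist_force: [-0.1, -0.0, 0.9]
opening: 0.008
grasp_force: 50.5
```

servo_tool:
  moves:
    - [[0, 0, 0], [0, 0, 0.01], 5]
    - [[0, 0, 0], [0, 0, 0], 5]
    - [[0, 0, 0], [0, 0, 0], 22]
    - [[0, 0, 0], [0, 0, 0], 22]
    - [[0, 0, 0], [0, 0, 0], 22]
    - [[0, 0, 0], [0, 0, -0.02], 22]
    - [[0, 0, 0], [0, 0, -0.04], 22]
    - [[0, 0, 0], [0, 0, -0.04], 40]
    - [[0, 0, 0], [0, 0, -0.035], 40]
    - [[0, 0, 0], [0, 0, 0], 40]

```text
time: 48.8
ee_pos: [0.4903, -0.314, 0.2087]
tcp_rot: [-179.9, 0.4, 155.0]
wrist_force: [-0.3, -0.5, 0.2]
opening: 0.0343
grasp_force: 0.0
```

```bash
python3 - <<'E'
from black import *
black('wrist',.42,.55,-.36,-.21,.035)
marks(['bin','screw_1_mid','carousel_hub'],'wrist',3)
go([.5855,.2078,.2],173,first='shift')
E
```

```text
black wrist 125 [ 0.477 -0.238  0.044] ext [0.075 0.011 0.018] zmax 0.053
black wrist 684 [ 0.477 -0.262  0.064] ext [0.027 0.028 0.027] zmax 0.076
black wrist 275 [ 0.491 -0.339  0.045] ext [0.075 0.012 0.02 ] zmax 0.055
black wrist 632 [ 0.486 -0.312  0.064] ext [0.028 0.028 0.027] zmax 0.077
bin 0.83 [ 0.4814 -0.2906  0.0211]
bin 0.72 [ 0.4762 -0.2618  0.0434]
screw_1_mid 0.81 [ 0.4769 -0.2595  0.0438]
carousel_hub 0.61 [ 0.5394 -0.2782  0.0184]
q6 -7.7 pose [ 0.4886 -0.3129  0.2015] [-1.80e+02 -1.00e-01  1.55e+02]
shift ROT [  0.   -0.1 -18. ] 3 rows [0.0, -0.04, -5.99] yaw 173
  SHIFT [0.1318 0.513  0.0017] 14 rows [0.0094, 0.0366, 0.0001]
```

servo_tool:
  moves:
    - [[0, 0, 0], [0.0101, 0.0395, 0], 40]
    - [[0, 0, 0], [0.0101, 0.0395, 0], 40]
    - [[0, 0, 0], [0.0101, 0.0395, 0], 40]
    - [[0, 0, 0], [0.0101, 0.0395, 0], 40]
    - [[0, 0, 0], [0.0101, 0.0395, 0], 40]
    - [[0, 0, 0], [0.0101, 0.0395, 0], 40]
    - [[0, 0, 0], [0.0101, 0.0395, 0], 40]
    - [[0, 0, 0], [0.0101, 0.0395, 0], 40]
    - [[0, 0, 0], [0.0101, 0.0395, 0], 40]
    - [[0, 0, 0], [0.0101, 0.0395, 0], 40]
    - [[0, 0, 0], [0.0101, 0.0395, 0], 40]
    - [[0, 0, 0], [0.0101, 0.0395, 0], 40]

```text
time: 50.2
ee_pos: [0.5784, 0.1694, 0.2009]
tcp_rot: [-179.9, -0.2, 155.0]
wrist_force: [0.5, -0.4, -0.1]
opening: 0.034
grasp_force: 0.0
```

servo_tool:
  moves:
    - [[0, 0, 0], [0.0101, 0.0395, 0], 40]
    - [[0, 0, -6], [0, 0, 0], 40]
    - [[0, 0, -6], [0, 0, 0], 40]
    - [[0, 0, -6], [0, 0, 0], 40]
    - [[0, 0, 0], [0, 0, 0], 40]
    - [[0, 0, 0], [0, 0, 0], 40]

```text
time: 50.8
ee_pos: [0.5861, 0.2077, 0.2013]
tcp_rot: [-180.0, -0.2, 172.9]
wrist_force: [0.0, -0.4, 0.5]
opening: 0.034
grasp_force: 0.0
```

```bash
python3 - <<'E'
from rack import *
rack()
go([.5853,.2077,.0405],173,first='shift')
E
```

```text
260 [282. 199.] 0.055 [585.3 207.7] [ 9.3 27.6] 83.0
rack ((544.943603515625, 212.14930725097656), (50.082496643066406, 213.39755249023438), 83.93577575683594)
q6 26.6 pose [0.5862 0.2077 0.2016] [-1.800e+02 -1.000e-01  1.729e+02]
shift ROT [-0.  -0.1 -0.1] 1 rows [-0.03, -0.13, -0.13] yaw 173
  SHIFT [ 0.0005 -0.      0.1611] 5 rows [0.0001, -0.0, 0.0322]
```

servo_tool:
  force: 50
  moves:
    - [[0, 0, 0], [0.0005, 0, 0.04], 40]
    - [[0, 0, 0], [0, 0, 0.04], 40]
    - [[0, 0, 0], [0, 0, 0.04], 40]
    - [[0, 0, 0], [0, 0, 0.03], 40]
    - [[0, 0, 0], [0, 0, 0.011], 40]
    - [[0, 0, 0], [0, 0, 0], 40]
    - [[0, 0, 0], [0, 0, 0], 5]
    - [[0, 0, 0], [0, 0, 0], 5]
    - [[0, 0, 0], [0, 0, 0], 5]
    - [[0, 0, 0], [0, 0, 0], 5]
    - [[0, 0, 0], [0, 0, 0], 5]

```text
time: 51.95
ee_pos: [0.5868, 0.2084, 0.0436]
tcp_rot: [179.9, 0.1, 173.0]
wrist_force: [-0.1, 0.4, 6.6]
opening: 0.0086
grasp_force: 51.4
```

servo_tool:
  moves:
    - [[0, 0, 0], [0, 0, -0.02], 5]
    - [[0, 0, 0], [0, 0, -0.05], 5]
    - [[0, 0, 0], [0, 0, -0.05], 5]
    - [[0, 0, 0], [0.0149, -0.0349, 0], 5]
    - [[0, 0, 0], [0.0149, -0.0349, 0], 5]
    - [[0, 0, 0], [0.0149, -0.0349, 0], 5]
    - [[0, 0, 0], [0.0149, -0.0349, 0], 5]
    - [[0, 0, 0], [0.0149, -0.0349, 0], 5]
    - [[0, 0, 0], [0.0149, -0.0349, 0], 5]
    - [[0, 0, 0], [0.0149, -0.0349, 0], 5]

```text
time: 52.95
ee_pos: [0.452, -0.023, 0.1624]
tcp_rot: [180.0, 0.0, 173.1]
wrist_force: [0.2, -0.2, -0.5]
opening: 0.0086
grasp_force: 50.5
```

servo_tool:
  moves:
    - [[0, 0, 4.5], [0, 0, 0], 5]
    - [[0, 0, 4.5], [0, 0, 0], 5]
    - [[0, 0, 4.5], [0, 0, 0], 5]
    - [[0, 0, 4.5], [0, 0, 0], 5]
    - [[0, 0, 0], [0, 0, 0.03], 5]
    - [[0, 0, 0], [0, 0, 0.02], 5]
    - [[0, 0, 0], [0, 0, 0], 5]
    - [[0, 0, 0], [0, 0, 0], 5]

```text
time: 53.75
ee_pos: [0.4528, -0.0219, 0.1125]
tcp_rot: [-180.0, -0.0, 155.0]
wrist_force: [0.0, 0.5, 0.3]
opening: 0.0087
grasp_force: 50.5
```

```bash
python3 -c "
from chk import *
chk('w21.png')"
```

```text
thin [[0.4403, -0.0653], [0.4643, 0.0204]] mid [ 0.4523 -0.0224]
grip 0.008393101601584066 50.536574721336365
q6 22.2 pose [ 0.4532 -0.0219  0.1129] [180.   0. 155.]
shift ROT [0. 0. 0.] 1 rows [0.01, 0.02, 0.04] yaw 155
  SHIFT [ 0.0009 -0.0009  0.0479] 2 rows [0.0005, -0.0004, 0.024]
```

servo_tool:
  moves:
    - [[0, 0, 0], [0.0007, -0.0006, 0.015], 5]
    - [[0, 0, 0], [0, 0, 0.01], 5]
    - [[0, 0, 0], [0, 0, 0.004], 5]
    - [[0, 0, 0], [0, 0, 0.003], 5]
    - [[0, 0, 0], [0, 0, 0.003], 5]
    - [[0, 0, 0], [0, 0, 0.003], 5]
    - [[0, 0, 0], [0, 0, 0.002], 5]
    - [[0, 0, 0], [0, 0, 0.002], 5]
    - [[0, 0, 0], [0, 0, 0.0015], 5]
    - [[0, 0, 0], [0, 0, 0], 5]
    - [[0, 0, 0], [0, 0, 0], 5]

```text
time: 54.9
ee_pos: [0.4525, -0.0222, 0.0692]
tcp_rot: [180.0, 0.1, 155.0]
wrist_force: [-0.7, 0.2, 7.2]
opening: 0.0083
grasp_force: 51.6
```

servo_tool:
  moves:
    - [[0, 0, 5], [0, 0, 0], 5]
    - [[0, 0, 5], [0, 0, 0], 5]
    - [[0, 0, 5], [0, 0, 0], 5]
    - [[0, 0, 5], [0, 0, 0], 5]
    - [[0, 0, 0], [0, 0, 0], 5]

```text
time: 55.4
ee_pos: [0.4526, -0.0223, 0.0692]
tcp_rot: [180.0, 0.1, 134.9]
wrist_force: [-0.4, -0.8, 8.0]
opening: 0.0084
grasp_force: 51.6
```

```bash
python3 - <<'E'
from point import *
pointer('w22.png')
E
```

```text
pointer n 193 bearing 63.0 yaw 135.0 z 0.0692 F [ 0.3 -0.1  7.7] T [-0.16   0.15  -0.061]
```

servo_tool:
  moves:
    - [[0, 0, 5], [0, 0, 0], 5]
    - [[0, 0, 5], [0, 0, 0], 5]
    - [[0, 0, 5], [0, 0, 0], 5]
    - [[0, 0, 5], [0, 0, 0], 5]
    - [[0, 0, 5], [0, 0, 0], 5]
    - [[0, 0, 5], [0, 0, 0], 5]
    - [[0, 0, 5], [0, 0, 0], 5]
    - [[0, 0, 5], [0, 0, 0], 5]
    - [[0, 0, 5], [0, 0, 0], 5]
    - [[0, 0, 5], [0, 0, 0], 5]
    - [[0, 0, 5], [0, 0, 0], 5]
    - [[0, 0, 5], [0, 0, 0], 5]

```text
time: 56.65
ee_pos: [0.4521, -0.0225, 0.0691]
tcp_rot: [180.0, 0.0, 74.8]
wrist_force: [-3.4, -2.3, 9.3]
opening: 0.0085
grasp_force: 51.8
```

```bash
python3 - <<'E'
from point import *
pointer('w23.png')
E
```

```text
pointer n 178 bearing 8.8 yaw 74.5 z 0.0691 F [-2.  -1.8  9.5] T [-0.468  0.738  0.143]
```

servo_tool:
  moves:
    - [[0, 0, -6], [0, 0, 0], 5]
    - [[0, 0, -6], [0, 0, 0], 5]
    - [[0, 0, -6], [0, 0, 0], 5]
    - [[0, 0, -6], [0, 0, 0], 5]
    - [[0, 0, -6], [0, 0, 0], 5]
    - [[0, 0, -6], [0, 0, 0], 5]
    - [[0, 0, -6], [0, 0, 0], 5]
    - [[0, 0, -6], [0, 0, 0], 5]
    - [[0, 0, -6], [0, 0, 0], 5]
    - [[0, 0, -6], [0, 0, 0], 5]
    - [[0, 0, -6], [0, 0, 0], 5]
    - [[0, 0, -6], [0, 0, 0], 5]

```text
time: 57.9
ee_pos: [0.4526, -0.0222, 0.0692]
tcp_rot: [180.0, 0.1, 147.3]
wrist_force: [0.2, -0.2, 6.5]
opening: 0.0086
grasp_force: 51.6
```

servo_tool:
  moves:
    - [[0, 0, -6], [0, 0, 0], 5]
    - [[0, 0, -2], [0, 0, 0], 5]
    - [[0, 0, 0], [0, 0, 0], 5]
    - [[0, 0, 0], [0, 0, 0], 5]
    - [[0, 0, 0], [0, 0, -0.005], 5]
    - [[0, 0, 0], [0, 0, -0.01], 5]
    - [[0, 0, 0], [0, 0, -0.02], 5]
    - [[0, 0, 0], [0, 0, -0.03], 5]
    - [[0, 0, 0], [0, 0, -0.03], 5]
    - [[0, 0, 0], [0, 0, 0], 5]

```text
time: 58.9
ee_pos: [0.4534, -0.0222, 0.1674]
tcp_rot: [179.9, 0.2, 155.0]
wrist_force: [0.7, 0.1, 0.8]
opening: 0.0083
grasp_force: 50.6
```

```bash
python3 - <<'E'
from point import *
from black import *
pointer('w24.png'); marks(['tray_in'],'wrist',1)
black('top',.56,.74,-.1,.1); marks(['tray_in'],'top',2)
go([.657,-.013,.16],155,first='shift')
E
```

```text
pointer n 78 bearing 65.8 yaw 155.0 z 0.1652 F [ 0.2  0.5 -0.8] T [ 0.035 -0.065  0.005]
tray_in 0.37 [ 0.453  -0.0228  0.0481]
black top 36 [0.712 0.008 0.031] ext [0.029 0.022 0.025] zmax 0.037
tray_in 0.84 [0.6771 0.0016 0.0031]
tray_in 0.44 [ 0.479 -0.257  0.051]
q6 22.1 pose [ 0.4514 -0.0221  0.1621] [-1.799e+02 -1.000e-01  1.550e+02]
shift ROT [-0.1 -0.1  0. ] 1 rows [-0.05, -0.14, 0.04] yaw 155
  SHIFT [-0.1825  0.095   0.0016] 6 rows [-0.0304, 0.0158, 0.0003]
```

servo_tool:
  moves:
    - [[0, 0, 0], [-0.03, 0.0171, 0], 5]
    - [[0, 0, 0], [-0.03, 0.0171, 0], 5]
    - [[0, 0, 0], [-0.03, 0.0171, 0], 5]
    - [[0, 0, 0], [-0.03, 0.0171, 0], 5]
    - [[0, 0, 0], [-0.03, 0.0171, 0], 5]
    - [[0, 0, 0], [-0.03, 0.0171, 0], 5]
    - [[0, 0, 0], [0, 0, 0], 5]
    - [[0, 0, 0], [0, 0, 0], 5]

```text
time: 59.9
ee_pos: [0.6579, -0.005, 0.1603]
tcp_rot: [-179.9, -0.3, 155.1]
wrist_force: [0.4, -1.0, -0.4]
opening: 0.0085
grasp_force: 50.6
```

```bash
cat > tray.py <<'E'
from h import *
def tray(cams):
    for cam in cams:
        im,d=camera(cam); marks(['tray_in','screw_1_mid'],cam,2)
        c=calibration(cam);K=np.array(c['camera_matrix']);R=np.array(c['R']);t=np.array(c['t'])
        v,u=np.mgrid[0:420,0:560]; W=(np.stack([(u-K[0,2])/K[0,0]*d,(v-K[1,2])/K[1,1]*d,d],-1)-t)@R
        r=cut_out('tray_in',cam)
        if r:
            q=W[np.array(r[0]['mask'])&(d>0)]; q=q[q[:,2]<.045]; print(cam,round(r[0]['score'],2),len(q),cv2.minAreaRect((q[:,:2]*1000).astype(np.float32)))
E
python3 - <<'E'
from tray import *
from black import *
tray(['wrist','scene','top'])
black('scene',.56,.78,-.1,.1); 
go([.658,-.005,.16],155,first='shift')
E
```

```text
tray_in 0.59 [0.6798 0.0018 0.0043]
wrist 0.68 11296 ((674.3720703125, 0.10921478271484375), (134.86740112304688, 110.12910461425781), 74.06742858886719)
tray_in 0.72 [ 0.6714  0.0018 -0.0023]
scene 0.71 54 ((280.0960998535156, -403.5596008300781), (83.57014465332031, 19.41044044494629), 48.05297088623047)
screw_1_mid 0.67 [ 0.4798 -0.2555  0.0478]
top 0.56 5504 ((542.8555297851562, -280.1663818359375), (240.79701232910156, 241.39076232910156), 53.54144287109375)
black scene 59 [0.718 0.012 0.023] ext [0.019 0.014 0.026] zmax 0.035
q6 24.5 pose [ 0.6583 -0.0051  0.1628] [-1.80e+02 -1.00e-01  1.55e+02]
shift ROT [-0.  -0.1  0. ] 1 rows [-0.02, -0.06, 0.04] yaw 155
  SHIFT [ 0.0003 -0.      0.0028] 1 rows [0.0003, -0.0, 0.0028]
```

servo_tool:
  moves:
    - [[0, 0, 0], [0, 0, 0.035], 5]
    - [[0, 0, 0], [0, 0, 0.035], 5]
    - [[0, 0, 0], [0, 0, 0.03], 5]
    - [[0, 0, 0], [0, 0, 0.012], 5]
    - [[0, 0, 0], [0, 0, 0.005], 5]
    - [[0, 0, 0], [0, 0, 0], 5]
    - [[0, 0, 0], [0, 0, 0], 5]

```text
time: 61.25
ee_pos: [0.6591, -0.0051, 0.0475]
tcp_rot: [180.0, 0.0, 155.0]
wrist_force: [-0.5, -0.6, -0.0]
opening: 0.0084
grasp_force: 50.6
```

servo_tool:
  moves:
    - [[0, 0, 0], [0, 0, 0], 24]
    - [[0, 0, 0], [0, 0, 0], 24]
    - [[0, 0, 0], [0, 0, 0], 24]
    - [[0, 0, 0], [0, 0, -0.03], 24]
    - [[0, 0, 0], [0, 0, -0.05], 24]
    - [[0, 0, 0], [0, 0, -0.05], 24]
    - [[0, 0, 0], [0, 0, -0.04], 24]
    - [[0, 0, 0], [0, 0, 0], 24]

```text
time: 62.05
ee_pos: [0.6601, -0.0051, 0.2231]
tcp_rot: [179.8, 0.4, 155.0]
wrist_force: [0.5, -0.1, 0.1]
opening: 0.0206
grasp_force: 0.0
```

```bash
python3 - <<'E'
from tray import *
from black import *
tray(['wrist'])
black('scene',.56,.78,-.1,.1); black('wrist',.56,.78,-.1,.1)
black('top',.42,.56,-.36,-.2,.06)
go([.5287,-.1816,.16],98,first='shift')
E
```

```text
tray_in 0.8 [ 0.6787  0.004  -0.0027]
wrist 0.94 8341 ((677.5678100585938, -1.2598953247070312), (132.06161499023438, 124.165771484375), 74.0901107788086)
black scene 94 [ 0.663 -0.001  0.04 ] ext [0.024 0.019 0.025] zmax 0.052
black scene 60 [0.718 0.012 0.023] ext [0.019 0.013 0.024] zmax 0.034
black wrist 122 [ 0.654 -0.053  0.019] ext [0.092 0.026 0.013] zmax 0.025
black wrist 491 [ 0.657 -0.005  0.04 ] ext [0.028 0.027 0.025] zmax 0.053
black wrist 294 [0.71  0.008 0.028] ext [0.029 0.027 0.027] zmax 0.035
black top 56 [ 0.488 -0.31   0.072] ext [0.028 0.019 0.018] zmax 0.079
black top 54 [ 0.479 -0.258  0.072] ext [0.028 0.018 0.019] zmax 0.079
q6 24.5 pose [ 0.6579 -0.0051  0.2142] [-179.9   -0.2  155. ]
shift ROT [-0.2 -0.1 57. ] 10 rows [-0.02, -0.01, 5.7] yaw 98
  SHIFT [ 0.0425 -0.2145  0.0546] 6 rows [0.0071, -0.0357, 0.0091]
```

servo_tool:
  moves:
    - [[0, 0, 0], [0.0071, -0.0357, 0], 40]
    - [[0, 0, 0], [0.0071, -0.0357, 0], 40]
    - [[0, 0, 0], [0.0071, -0.0357, 0], 40]
    - [[0, 0, 0], [0.0071, -0.0357, 0], 40]
    - [[0, 0, 0], [0.0071, -0.0357, 0], 40]
    - [[0, 0, 0], [0.0071, -0.0357, 0], 40]
    - [[0, 0, 0], [0, 0, 0.03], 40]
    - [[0, 0, 0], [0, 0, 0.025], 40]
    - [[0, 0, 0], [0, 0, 0], 40]

```text
time: 63.3
ee_pos: [0.5273, -0.181, 0.1568]
tcp_rot: [-179.9, -0.4, 155.0]
wrist_force: [-0.2, 0.1, -0.0]
opening: 0.0339
grasp_force: 0.0
```

servo_tool:
  moves:
    - [[0, 0, 5.7], [0, 0, 0], 40]
    - [[0, 0, 5.7], [0, 0, 0], 40]
    - [[0, 0, 5.7], [0, 0, 0], 40]
    - [[0, 0, 5.7], [0, 0, 0], 40]
    - [[0, 0, 5.7], [0, 0, 0], 40]
    - [[0, 0, 5.7], [0, 0, 0], 40]
    - [[0, 0, 5.7], [0, 0, 0], 40]
    - [[0, 0, 5.7], [0, 0, 0], 40]
    - [[0, 0, 5.7], [0, 0, 0], 40]
    - [[0, 0, 5.7], [0, 0, 0], 40]
    - [[0, 0, 0], [0, 0, 0], 40]
    - [[0, 0, 0], [0, 0, 0], 40]

```text
time: 64.5
ee_pos: [0.5295, -0.1812, 0.1614]
tcp_rot: [-179.9, -0.0, 98.2]
wrist_force: [-0.3, 0.1, 1.0]
opening: 0.0342
grasp_force: 0.0
```

```bash
python3 - <<'E'
from h import *
save('wrist','w30.png'); marks(['post_1','carousel_hub','bin'],'wrist',3)
go([.5287,-.1816,.041],98.4,first='shift')
E
```

```text
post_1 0.85 [ 0.526  -0.1799  0.06  ]
post_1 0.83 [ 0.6409 -0.2633  0.0596]
carousel_hub 0.66 [ 0.5409 -0.2821  0.0231]
carousel_hub 0.66 [ 0.5262 -0.1827  0.0621]
bin 0.69 [ 0.543  -0.2829  0.0197]
q6 63.0 pose [ 0.5293 -0.1813  0.1609] [-179.9   -0.    98.1]
shift ROT [-0.1 -0.  -0.3] 1 rows [-0.08, -0.02, -0.28] yaw 98.4
  SHIFT [-0.0003 -0.0005  0.1199] 3 rows [-0.0001, -0.0002, 0.04]
```

servo_tool:
  moves:
    - [[0, 0, 0], [0, -0.0004, 0.04], 40]
    - [[0, 0, 0], [0, 0, 0.04], 40]
    - [[0, 0, 0], [0, 0, 0.04], 40]
    - [[0, 0, 0], [0, 0, 0], 17]
    - [[0, 0, 0], [0, 0, 0], 17]
    - [[0, 0, 0], [0, 0, 0], 17]
    - [[0, 0, 0], [0, 0, 0], 17]

```text
time: 65.4
ee_pos: [0.53, -0.1818, 0.0433]
tcp_rot: [179.9, 0.1, 98.1]
wrist_force: [-0.7, 0.2, 0.6]
opening: 0.0147
grasp_force: 0.0
```

servo_tool:
  moves:
    - [[0, 0, -2], [0, -0.0035, 0], 17]
    - [[0, 0, -4], [-0.0002, -0.007, 0], 17]
    - [[0, 0, -4], [-0.0002, -0.007, 0], 17]
    - [[0, 0, -4], [-0.0003, -0.007, 0], 17]
    - [[0, 0, -4], [-0.0002, -0.007, 0], 17]
    - [[0, 0, -4], [-0.0003, -0.007, 0], 17]
    - [[0, 0, -4], [-0.0002, -0.007, 0], 17]
    - [[0, 0, -4], [-0.0002, -0.007, 0], 17]
    - [[0, 0, -4], [-0.0003, -0.007, 0], 17]
    - [[0, 0, -4], [-0.0002, -0.007, 0], 17]
    - [[0, 0, -4], [-0.0002, -0.007, 0], 17]

```text
time: 66.5
ee_pos: [0.4665, -0.2166, 0.0427]
tcp_rot: [180.0, 0.1, 140.2]
wrist_force: [0.9, 1.2, -0.1]
opening: 0.0145
grasp_force: 0.3
```

```bash
python3 - <<'E'
from h import *
o=get_obs();p=o['ee_pos'];print(np.degrees(np.arctan2(p[1]+.2805,p[0]-.5435)),np.hypot(p[1]+.2805,p[0]-.5435),o['tcp_rot'][2],o['opening'])
E
```

```text
140.282033626176 0.10007397524295816 140.2213313585104 0.01454978252741732
```

servo_tool:
  moves:
    - [[0, 0, -4], [-0.0002, -0.007, 0], 17]
    - [[0, 0, -4], [-0.0003, -0.007, 0], 17]
    - [[0, 0, -4], [-0.0002, -0.007, 0], 17]
    - [[0, 0, -4], [-0.0003, -0.007, 0], 17]
    - [[0, 0, -4], [-0.0002, -0.007, 0], 17]
    - [[0, 0, -4], [-0.0002, -0.007, 0], 17]
    - [[0, 0, -4], [-0.0003, -0.007, 0], 17]
    - [[0, 0, -4], [-0.0002, -0.007, 0], 17]
    - [[0, 0, -4], [-0.0002, -0.007, 0], 17]
    - [[0, 0, -4], [-0.0003, -0.007, 0], 17]
    - [[0, 0, -3], [-0.0001, -0.0052, 0], 17]
    - [[0, 0, -2], [-0.0001, -0.0035, 0], 17]

```text
time: 67.7
ee_pos: [0.4435, -0.29, 0.0426]
tcp_rot: [-179.9, 0.0, -174.8]
wrist_force: [0.1, 0.7, 0.4]
opening: 0.0144
grasp_force: 0.4
```

servo_tool:
  force: 20
  moves:
    - [[0, 0, 0], [0, 0, 0], 17]
    - [[0, 0, 0], [0, 0, 0], 8]
    - [[0, 0, 0], [0, 0, 0], 8]
    - [[0, 0, 0], [0, 0, 0], 8]
    - [[0, 0, 0], [0, 0, 0], 8]

```text
time: 68.2
ee_pos: [0.4434, -0.2897, 0.0423]
tcp_rot: [-179.9, 0.0, -175.0]
wrist_force: [-1.5, -0.8, 7.6]
opening: 0.0105
grasp_force: 19.7
```

```bash
python3 - <<'E'
from h import *
from ring import *
from black import *
o=get_obs();p=o['ee_pos'];print(np.degrees(np.arctan2(p[1]+.2805,p[0]-.5435)),np.hypot(p[1]+.2805,p[0]-.5435),o['tcp_rot'][2],o['opening'])
save('scene','s31.png'); marks(['bin','carousel_hub'],'scene',1); black('scene',.46,.65,-.45,-.24,.06)
camera('top'); marks(['bin'],'top',1); marks(['screw_1_mid'],'top',4)
E
```

```text
-174.7713485009914 0.10055016898384438 -175.00349227457951 0.010477000318739563
bin 0.89 [ 0.5478 -0.3416  0.0247]
carousel_hub 0.72 [ 0.5462 -0.2815  0.0214]
black scene 24 [ 0.526 -0.334  0.069] ext [0.011 0.027 0.013] zmax 0.075
black scene 32 [ 0.576 -0.329  0.069] ext [0.018 0.028 0.015] zmax 0.075
bin 0.67 [ 0.5484 -0.3425  0.0281]
screw_1_mid 0.52 [ 0.5501 -0.3393  0.029 ]
screw_1_mid 0.46 [ 0.5203 -0.3368  0.0506]
screw_1_mid 0.45 [ 0.5745 -0.3382  0.0539]
```

servo_tool:
  moves:
    - [[0, 0, -1], [0, -0.0018, 0], 8]
    - [[0, 0, -1.9], [-0.0001, -0.0033, 0], 8]
    - [[0, 0, 0], [0, 0, 0], 8]
    - [[0, 0, 0], [0, 0, 0], 8]

```text
time: 68.95
ee_pos: [0.444, -0.2948, 0.0424]
tcp_rot: [-179.9, 0.0, -172.1]
wrist_force: [-0.2, -0.7, 6.4]
opening: 0.0112
grasp_force: 19.7
```

```bash
python3 - <<'E'
from h import *
o=get_obs();p=o['ee_pos'];print(np.degrees(np.arctan2(p[1]+.2805,p[0]-.5435)),o['tcp_rot'][2],o['opening'])
E
```

```text
-171.8410578297224 -172.10388893754927 0.011174518072962646
```

servo_tool:
  moves:
    - [[0, 0, 0], [0, 0, 0], 20]
    - [[0, 0, 0], [0, 0, 0], 30]
    - [[0, 0, 0], [0, 0, 0], 30]
    - [[0, 0, 0], [0, 0, -0.03], 30]
    - [[0, 0, 0], [0, 0, -0.04], 30]
    - [[0, 0, 0], [0, 0, -0.04], 30]
    - [[0, 0, 0], [0, 0, -0.04], 30]
    - [[0, 0, 0], [0, 0, -0.04], 30]
    - [[0, 0, 0], [0, 0, 0], 30]

```text
time: 69.85
ee_pos: [0.4448, -0.2951, 0.2366]
tcp_rot: [-179.7, 0.3, -172.1]
wrist_force: [0.1, 0.7, -0.4]
opening: 0.0255
grasp_force: 0.0
```

```bash
python3 - <<'E'
from h import *
go([.40,.05,.25],None,first='shift')
E
```

```text
q6 -41.5 pose [ 0.4448 -0.2951  0.2366] [-179.7    0.3 -172.1]
shift ROT [-0.3  0.3 -0. ] 1 rows [-0.27, 0.26, -0.0] yaw -172.1
  SHIFT [-0.0033  0.3479 -0.0151] 9 rows [-0.0004, 0.0387, -0.0017]
```

servo_tool:
  moves:
    - [[0, 0, 0], [0, 0.0387, 0], 30]
    - [[0, 0, 0], [0, 0.0387, 0], 30]
    - [[0, 0, 0], [0, 0.0387, 0], 30]
    - [[0, 0, 0], [0, 0.0387, 0], 30]
    - [[0, 0, 0], [0, 0.0387, 0], 30]
    - [[0, 0, 0], [0, 0.0387, 0], 30]
    - [[0, 0, 0], [0, 0.0387, 0], 30]
    - [[0, 0, 0], [0, 0.0387, 0], 30]
    - [[0, 0, 0], [0, 0, 0], 30]

```text
time: 70.75
ee_pos: [0.4, 0.0156, 0.2307]
tcp_rot: [179.9, -0.1, -171.8]
wrist_force: [-0.1, -0.9, -0.1]
opening: 0.0259
grasp_force: 0.0
```

```bash
python3 - <<'E'
from h import *
from black import *
from ring import *
h=np.array([.5435,-.2805])
for cam in('top','scene'):
    save(cam,cam+'F.png')
    for n in('post_1','bin'):
        for r in mark_of(n,cam)[:4]:
            q=w(cam,r['xyz']); 
            if .03<np.hypot(*(q[:2]-h))<.13: print(cam,n,round(r['score'],2),q.round(4),np.degrees(np.arctan2(*(q[:2]-h)[::-1])).round(1))
    black(cam,.45,.65,-.42,-.28,.055); black(cam,.56,.78,-.1,.1,.01); marks(['tray_in'],cam,1)
# refine: grey posts/bin geometry by bin outline: cut_out
im,d=camera('top'); c=calibration('top');K=np.array(c['camera_matrix']);R=np.array(c['R']);t=np.array(c['t'])
v,u=np.mgrid[0:420,0:560]; W=(np.stack([(u-K[0,2])/K[0,0]*d,(v-K[1,2])/K[1,1]*d,d],-1)-t)@R
m=np.array(cut_out('bin','top')[0]['mask'])&(d>0); q=W[m]; print(cv2.minAreaRect((q[:,:2]*1000).astype(np.float32)))
b=ring('pics/topF.png',h,[.129,.131,.133],.028); print([int(b[i]) for i in range(268,290)],[int(b[i]) for i in range(180,196)])
E
```

```text
top post_1 0.92 [ 0.6488 -0.2677  0.0641] 6.9
top post_1 0.86 [ 0.5321 -0.1825  0.0631] 96.6
top post_1 0.77 [ 0.4472 -0.2935  0.0653] -172.3
top bin 0.79 [ 0.5573 -0.3382  0.0322] -76.5
black top 75 [ 0.574 -0.331  0.068] ext [0.028 0.026 0.023] zmax 0.079
black top 70 [ 0.524 -0.34   0.068] ext [0.024 0.027 0.023] zmax 0.078
black top 34 [0.712 0.008 0.032] ext [0.025 0.019 0.014] zmax 0.036
black top 64 [ 0.657 -0.005  0.04 ] ext [0.027 0.022 0.027] zmax 0.053
tray_in 0.77 [6.751e-01 5.000e-04 4.300e-03]
scene post_1 0.91 [ 0.5331 -0.1815  0.0629] 96.0
scene post_1 0.73 [ 0.444  -0.2971  0.0645] -170.5
scene post_1 0.67 [ 0.6413 -0.2685  0.0632] 7.0
scene post_1 0.58 [ 0.5769 -0.3343  0.0523] -58.1
scene bin 0.58 [ 0.5492 -0.3395  0.0253] -84.5
black scene 32 [ 0.528 -0.335  0.067] ext [0.014 0.029 0.019] zmax 0.074
black scene 35 [ 0.579 -0.327  0.068] ext [0.022 0.031 0.02 ] zmax 0.075
black scene 94 [ 0.662 -0.001  0.039] ext [0.021 0.018 0.023] zmax 0.051
black scene 58 [0.718 0.012 0.024] ext [0.019 0.016 0.024] zmax 0.034
tray_in 0.84 [ 0.674   0.0023 -0.0014]
((542.272705078125, -277.619384765625), (234.2182159423828, 234.60401916503906), 28.255918502807617)
[95, 95, 95, 94, 93, 106, 115, 118, 112, 102, 92, 93, 104, 117, 122, 114, 102, 97, 96, 95, 93, 94] [93, 91, 77, 59, 50, 63, 92, 116, 120, 109, 99, 96, 95, 96, 95, 94]
```

```bash
python3 -c "
from workcell import *
print(job_done())"
```

```text
the job is handed in; nothing more can be done
None
```

All four screws in the rack are sorted and the job is handed in: two good ones (slots 1 and 3) stand in the bin at the hand-over mark, and two faulty ones (slots 2 and 4) are in the tray, which was knocked aside once mid-run; the hand-in call returned no verdict.

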